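Load the plate reader, unhook the guard and key it on

TASK

Slide every blue imaging-plate cassette that lies on the desk fully home into a bay of the plate reader, plain end first, with its ribbed grip left sticking out; any bay will do. Slide the yellow guard plate that covers the key switch to the right, as the robot sees it, until the wide end of its slot is at the screw, lift it off and lay it flat on the desk. Only when all is loaded, take the red key from the black organiser, put it fully into the reader's key switch, turn it clockwise all the way to on and press the green start button, leaving the key in the switch at on. Leave the hand rub, the swab jar and the calculator where they are.

Things in the scene. Friction and masses are not known exactly. Their poses are not given: they have to be found in the camera images.
- reader: Desktop imaging-plate reader, white and grey, fixed: 160 mm deep (x), 408 wide (y), 50 high, flat top; origin at the centre of its underside; its front (-x face, 80 mm from the origin) faces the robot and has four bays, each marked on top by a black bar and a green lamp. A grey panel 80 mm wide at its right end (-y) carries the key switch (towards the back) and the start button (towards the front).
- keyswitch (a joint): Barrel of the key switch, rad: 0 = off (start), 1.047 (60 degrees, hard stop) = on; grows clockwise seen from above. Light friction (0.03 N m), stays where it is left. The key has up to 0.3 rad of play in the slot before the barrel follows. A black dot on the panel marks off, a green dot on.
- lock (a point): Middle of the key slot, on the vertical turning axis, at the barrel's steel face (31 mm across, 51 mm above the desk, 1 above the panel). Turns with the barrel: x = long direction of the slot (along the reader's x when off), z up. Slot 15 x 7 mm, 28 deep; a 45 degree lead-in widens it by 3 mm a side in its top 3 mm.
- start (a joint): Round green start button, m: 0 = up, 0.006 = fully down; it springs back; fully down takes 5 N.
- start_top (a point): Centre of the top of the start button, 24 mm across, about 68 mm above the desk, on the panel, 97 mm in front of the key switch. Pressed straight down.
- key (a point): Loose key, upright, blade down in the black organiser. Point: centre of its red bow, 34 mm wide (x), 12 thick (y), 40 high (z, up). Steel blade below: 12 wide (x), 4 thick (y), 26 long. The bow's underside (shoulder), 20 mm below the point, rests on the organiser, and on the barrel's face when the key is fully in. Fits either way round. 40 g.
- guard (a point): Yellow guard plate over the key switch, 90 mm (x) x 64 (y), 3 thick, loose, hung on a headed screw (top 8 mm above the panel). Point: centre of its black grip bar: 32 (x), 10 thick (y), 30 high, 36 mm from the screw (x). Its keyhole slot runs along y: as hung the screw's neck (6 mm, head 13) is in the narrow end (9 wide); the wide end (17 x 17 hole) comes over it when slid 18 mm to -y.
- organiser: Black desk organiser, fixed; origin at the centre of its underside. The key's block (56 x 40 mm, 40 high) is centred 22 mm to its +y, its key slot (along x, 15 x 7 mm) in the middle; at its -y a clip tray 26 high. Footprint 56 (x) x 84 (y) mm.
- cassette1 (a point): Blue imaging-plate cassette, 96 mm long (x), 46 wide (y), 12 thick (z), lying flat on the desk; point: its centre. Its -x end has a dark grey ribbed grip 26 mm long; the plain +x end goes into a bay first. White window on top. 80 g. None if absent.
- cassette2 (a point): Blue imaging-plate cassette, 96 mm long (x), 46 wide (y), 12 thick (z), lying flat on the desk; point: its centre. Its -x end has a dark grey ribbed grip 26 mm long; the plain +x end goes into a bay first. White window on top. 80 g. None if absent.
- cassette3 (a point): Blue imaging-plate cassette, 96 mm long (x), 46 wide (y), 12 thick (z), lying flat on the desk; point: its centre. Its -x end has a dark grey ribbed grip 26 mm long; the plain +x end goes into a bay first. White window on top. 80 g. None if absent.
- cassette4 (a point): Blue imaging-plate cassette, 96 mm long (x), 46 wide (y), 12 thick (z), lying flat on the desk; point: its centre. Its -x end has a dark grey ribbed grip 26 mm long; the plain +x end goes into a bay first. White window on top. 80 g. None if absent.
- bay1 (a point): Bay 1 (rightmost, next to the panel; 82 mm apart). Point: centre of a fully home cassette, 8 mm behind the front face, 18 above the desk; x = insertion direction. Bay 49 mm wide, 16 high, floor 12 above the desk, hard stop 56 behind the face; cheeks flare 4 mm a side, 9 mm proud. A home cassette sticks out 40 mm over a black tongue 30 wide, 34 long, top 11 above the desk.
- bay2 (a point): Bay 2 (second from the right; 82 mm apart). Point: centre of a fully home cassette, 8 mm behind the front face, 18 above the desk; x = insertion direction. Bay 49 mm wide, 16 high, floor 12 above the desk, hard stop 56 behind the face; cheeks flare 4 mm a side, 9 mm proud. A home cassette sticks out 40 mm over a black tongue 30 wide, 34 long, top 11 above the desk.
- bay3 (a point): Bay 3 (third from the right; 82 mm apart). Point: centre of a fully home cassette, 8 mm behind the front face, 18 above the desk; x = insertion direction. Bay 49 mm wide, 16 high, floor 12 above the desk, hard stop 56 behind the face; cheeks flare 4 mm a side, 9 mm proud. A home cassette sticks out 40 mm over a black tongue 30 wide, 34 long, top 11 above the desk.
- bay4 (a point): Bay 4 (leftmost; 82 mm apart). Point: centre of a fully home cassette, 8 mm behind the front face, 18 above the desk; x = insertion direction. Bay 49 mm wide, 16 high, floor 12 above the desk, hard stop 56 behind the face; cheeks flare 4 mm a side, 9 mm proud. A home cassette sticks out 40 mm over a black tongue 30 wide, 34 long, top 11 above the desk.
- handrub_mid (a point): Blue pump bottle of hand rub, 64 mm in diameter, 180 high; point on its axis, 68 mm up. Bystander.
- swabs_mid (a point): Glass swab jar with a white cap, 60 mm in diameter, 70 high; point at its centre. Bystander.
- calculator_mid (a point): Red pocket calculator lying flat, 130 x 80 x 14 mm; point at its centre. Bystander.
Things that resemble listed ones, but are neither listed nor needed, are in the scene too. What is shaped like the part that bears key but purple is not meant.

How it is judged:
By the outcome, as a careful person would: the job done as asked, in the order asked, and still so for the second after the job is handed in, with the robot touching nothing.
Of c1, c2, c3, c4 only 2 to 4 are there at a start; the rules pass over those that are not, and their reading is None.
At some moment in a run one of c1, c2, c3, c4 may be knocked a few centimetres aside while the robot is not near it.
It also fails if it takes over 210 s, if anything falls off the work surface, if the arm or the gripper's body presses on something with over 40 N, if the wrist force passes 120 N, or if a joint passes its speed limit or range.

ROBOT

A 6-joint arm with a two-finger parallel gripper is mounted at the origin on the work surface. World frame = base frame: x ahead of the robot, y to its left, z up, the work surface at z = 0. Lengths are in mm, angles in rad, forces in N, time in s.
With the tool pointing down it reaches from about 250 to 725 mm from the base axis. Payload 9.7 kg.
Tool frame: the origin (TCP) lies at the very end of the fingers, on their centre line; the grasp point (between the pads) lies robot.grip_depth behind it (robot.grip_depth is the distance from the TCP to the grasp point, in mm); z points along the fingers, y is the direction in which the jaws open and shut (so a half turn about z gives the same grasp; the last joint's range is limited). The gripper opens to 85 mm and grips with 20 to 120 N. Pads are 22 mm wide; open, the fingers measure 114 mm over their backs; the gripper's body (76 mm by 85 mm) begins 54 mm behind the grasp point. The pads swing forward as they close: fully open they stand 13 mm farther back than shut.
Start: joints at [1.278, 0.087, 0.176, 1.66, 0, 1.571], TCP at [158.746, 526.59, 231.284] pointing down, gripper open.
Joint ranges: [-3.13, 3.13], [-0.85, 1.81], [-1.15, 1.24], [-2.2, 2.28], [-1.44, 1.52], [-3.14, 3.14]. Speed limits (rad/s): [2.22, 2.22, 2.57, 3.14, 3.14, 3.14].

INTERFACE

Orientations are given as a 3x3 rotation matrix whose columns are the frame's x, y, z axes.
In Python, from workcell import telemetry, cams, job, robot gives the robot as it stands.
- The arm moves only by the tool step_arm, never from a script. Its arguments are lists of equal length, an entry for each row: "linear": the shift along the tool's x, y, z as a fraction of full scale, a list of three; "delta_rot": the turn, a rotation vector about the tool's x, y, z as a fraction of full scale, a list of three; "gripper": the opening, from 0 (shut) to 1 (fully open). In form: {"linear": [[x, y, z], ...], "delta_rot": [[ax, ay, az], ...], "gripper": [gripper, ...]}. A call has 1 to 20 rows; each row shifts and turns the commanded pose from where the row before left it, along the tool's axes as they then stand; what a row does not reach is not made up. Full scale, the value 1, is 0.025 m for a shift and 6 degrees for a turn. A row lasts 1/8 s, in which the tool goes at most 62.5 mm and 10.7 degrees, less where a joint would pass 70% of its speed; a pose out of reach is approached as far as the arm can. A call with a number of a shift or a turn outside -1 to 1 is refused whole. A call with a gripper value outside its range is refused whole. The fingers move at their own pace and stop on an object; "force" is the grip in N (left out, the last holds). Time passes only in rows, so rows that do not move let the fingers close. It gives the time, the measured TCP pose, the force and the opening at its end, in the units of the state.
- telemetry.observe(): the state, without advancing time (a new reading comes with each control period).
- cams.grab_frame(name): name is "scene" or "top" or "wrist"; returns a dict with "frame" (384x512x3 uint8, red, green, blue), "mtx" (3x3 intrinsics, pixels), "rvec" (rotation vector, rad) and "tvec" (3), from world to camera coordinates, as OpenCV has them. Camera axes: x right, y down, z forward; pixel columns grow to the right and rows downward; lengths in mm; the calibration is good to about 2 mm. A picture is of the moment at which its call begins. There is no depth.
- job.finish_job(): hands the job in, once; it reports no verdict.
Trained networks look in the newest picture that a camera, given by its name, has taken for a name from the list of things; names that differ only in an ending like _2 or _b are one class to them, and where a whole thing is asked for, a point or a joint stands for the part that bears it (a point fixed in the world has none). Each returns a list of dicts, best first, with "p" (0 to 1); they miss things now and then, are a little off and sometimes report something else, mostly with a low value. They report only what shows in the picture. A call takes as long as a camera call. They do not tell look-alikes from the thing itself.
- cams.regions_of(camera, thing): "mask" (384x512 bool, what is visible of it) and "box" ([left, top, width, height] in pixels, round what is visible of it).
The state is a dict: "clock": time; "joint_pos": joint angles; "joint_vel": joint speeds; "joint_efforts": joint torques, N m; "ee_pos": TCP position; "orientation": TCP orientation; "wrist_force": force on the tool from outside, world axes, zero at the start; "wrist_torque": the same for the moment, N m; "width": finger opening in mm.
Only numpy, scipy, OpenCV 4.12 (cv2) and the standard library are available. Lean on these libraries where they do the work, as an engineer would, in place of code of your own. Each camera call takes 0.05 s, during which the arm holds its last target.

## Working session

There is one attempt and no reset: what is moved stays moved. The work goes in short steps, Python scripts to look and compute and a tool call to move; the robot and the scene stay as the last step left them, time stands still between calls to the robot, and variables do not carry over. Pictures are saved under pics/ and viewed, and the job is handed in when it is done.

Besides the shell and the picture viewer there is one more tool, called after "Emit:" as name(argument=value, ...), one argument or row to a line, values as JSON. step_arm: Moves the arm, as the interface text tells. Shift numbers are shares of 0.025 m and turn numbers shares of 6 degrees, none past 1 either way. Its arguments: {"type":"object","properties":{"linear":{"type":"array","items":{"type":"array","items":{"type":"number"}}},"delta_rot":{"type":"array","items":{"type":"array","items":{"type":"number"}}},"gripper":{"type":"array","items":{"type":"number"}},"force":{"type":"number"}},"required":["linear","delta_rot","gripper"]}

```bash
ls; mkdir -p pics
python3 - <<'E'
from workcell import telemetry,cams,job,robot
import cv2
print(robot.grip_depth, dir(robot))
s=telemetry.observe()
print(s)
for n in ("scene","top","wrist"):
    f=cams.grab_frame(n); cv2.imwrite(f"pics/{n}0.png",f["frame"][:,:,::-1]); print(n,f["mtx"],f["rvec"],f["tvec"])
E
```

```text
pics
18.700000000000003 ['Unreachable', '__class__', '__delattr__', '__dict__', '__dir__', '__doc__', '__eq__', '__format__', '__ge__', '__getattribute__', '__getstate__', '__gt__', '__hash__', '__init__', '__init_subclass__', '__le__', '__lt__', '__module__', '__ne__', '__new__', '__reduce__', '__reduce_ex__', '__repr__', '__setattr__', '__sizeof__', '__str__', '__subclasshook__', '__weakref__', 'grip_depth']
{'clock': 0.0, 'joint_pos': array([ 1.27802666e+00,  8.74913128e-02,  1.75109184e-01,  1.65976000e+00,
       -4.20143022e-06,  1.57078171e+00]), 'joint_vel': array([ 0.00015421, -0.00031484,  0.00068304,  0.00180817, -0.001229  ,
        0.00011372]), 'joint_efforts': array([-1.88672916e-04, -5.20387173e+01,  4.64806223e+01,  1.61794585e-02,
        2.13810904e-04,  6.03206018e-07]), 'ee_pos': array([158.67088445, 526.38687323, 230.55307258]), 'orientation': array([[-9.57452430e-01,  2.88590881e-01, -3.84382942e-04],
       [ 2.88591137e-01,  9.57451561e-01, -1.28974900e-03],
       [-4.18175181e-06, -1.34580283e-03, -9.99999094e-01]]), 'wrist_force': array([ 0.75578222,  1.24987964, -0.44401828]), 'wrist_torque': array([-0.0318599 ,  0.00063966, -0.03092552]), 'width': 85.12048991356419}
scene [[349.56887399   0.         254.87636253]
 [  0.         349.56887399 190.24117064]
 [  0.           0.           1.        ]] [ 2.30269386  1.22576319 -0.38295536] [-395.35004946 -304.27771653 1282.54299706]
top [[366.39999018   0.         253.76974658]
 [  0.         366.39999018 193.72382513]
 [  0.           0.           1.        ]] [ 2.15078157 -2.16004019  0.10125477] [  80.70829829  574.65977082 1008.18400982]
wrist [[267.21872753   0.         252.74294617]
 [  0.         267.21872753 192.67537391]
 [  0.           0.           1.        ]] [-2.31623264 -1.72077662 -0.26311359] [-549.68083095  -38.00110878  380.40276841]
```

View pics/scene0.png

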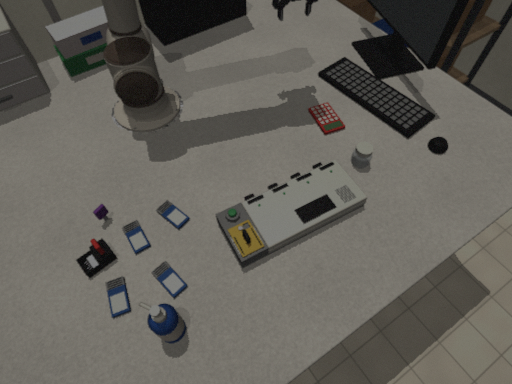

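View pics/top0.png

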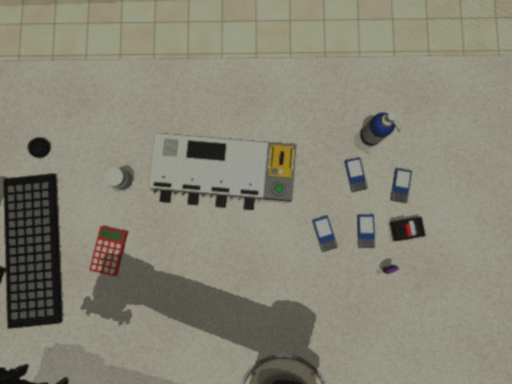

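View pics/wrist0.png

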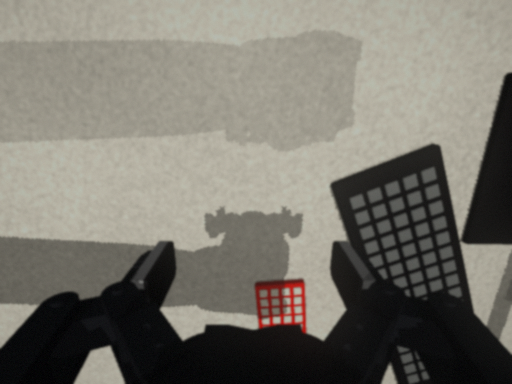

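```bash
cat > h.py <<'E'
from workcell import telemetry,cams,job,robot
import numpy as np, cv2
def grab(n,save=None):
    f=cams.grab_frame(n)
    f['R']=cv2.Rodrigues(np.array(f['rvec'],float))[0]; f['t']=np.array(f['tvec'],float).reshape(3)
    if save: cv2.imwrite(save,f['frame'][:,:,::-1])
    return f
def back(f,uv,z):
    uv=np.atleast_2d(np.array(uv,float)); d=np.c_[uv,np.ones(len(uv))]@np.linalg.inv(f['mtx']).T
    d=d@f['R']; c=-f['R'].T@f['t']
    s=(z-c[2])/d[:,2]
    return c+d*s[:,None]
def proj(f,P):
    P=np.atleast_2d(P)@f['R'].T+f['t']; p=P@np.array(f['mtx']).T
    return p[:,:2]/p[:,2:]
def rect(f,mask,z):
    c,_=cv2.findContours(mask.astype(np.uint8),cv2.RETR_EXTERNAL,cv2.CHAIN_APPROX_NONE)
    c=max(c,key=cv2.contourArea)[:,0,:]
    P=back(f,c,z)[:,:2]
    return cv2.minAreaRect(P.astype(np.float32))
def st():
    s=telemetry.observe(); return s
E
python3 - <<'E'
from h import *
f=grab("top"); 
print("cam",-f['R'].T@f['t'])
for n,z in [("cassette1",10),("key",60),("organiser",26),("guard",54),("reader",50),("start",68),("handrub_mid",90),("swabs_mid",70),("calculator_mid",14)]:
    for r in cams.regions_of("top",n):
        m=r['mask']; print(n,round(r['p'],2),r['box'],[np.round(v,1) for v in rect(f,m,z)])
s=grab("scene")
for n,z in [("cassette1",10),("key",60),("organiser",26),("guard",54),("reader",50),("start",68)]:
    for r in cams.regions_of("scene",n):
        m=r['mask']; print('S',n,round(r['p'],2),r['box'],[np.round(v,1) for v in rect(s,m,z)])
im=f['frame'][:,:,::-1]
cv2.imwrite('pics/tA.png',cv2.resize(im[140:300,300:440],None,fx=5,fy=3.7*5/3.7,interpolation=cv2.INTER_CUBIC)[:600*2])
cv2.imwrite('pics/tA.png',cv2.resize(im[100:290,300:440],None,fx=3.1,fy=3.1,interpolation=cv2.INTER_CUBIC))
cv2.imwrite('pics/tB.png',cv2.resize(im[120:220,140:310],None,fx=4.6,fy=4.6,interpolation=cv2.INTER_CUBIC))
E
```

```text
cam [ 458.84517936   59.87056325 1067.26720941]
cassette1 0.97 [309.3, 217.0, 25.9, 35.2] [array([ 463.5, -122.2]), array([97.2, 48.3]), np.float64(17.0)]
cassette1 0.91 [387.8, 166.6, 23.2, 34.1] [array([ 601.3, -344.9]), array([47.3, 97.1]), np.float64(77.5)]
cassette1 0.81 [357.8, 215.4, 18.2, 32.2] [array([ 470.4, -240.1]), array([47.9, 93.8]), np.float64(89.8)]
cassette1 0.24 [359.3, 113.4, 45.0, 33.7] [array([ 772.1, -288.5]), array([ 73.6, 126.7]), np.float64(29.3)]
key 0.28 [151.1, 132.4, 145.1, 78.3] [array([635.1, 168. ]), array([402.2, 196. ]), np.float64(84.8)]
organiser 0.86 [387.8, 215.7, 36.8, 24.6] [array([ 475.8, -351.1]), array([55.7, 93.1]), np.float64(8.7)]
guard 0.66 [273.0, 147.6, 17.1, 30.1] [array([ 6.666e+02, -2.000e-01]), array([57.7, 87.5]), np.float64(86.2)]
guard 0.51 [271.9, 187.0, 10.1, 2.7] [array([588.3,  10.3]), array([16.7, 16.9]), np.float64(89.4)]
reader 0.79 [149.9, 133.9, 143.5, 74.5] [array([636.5, 170. ]), array([408.7, 196.7]), np.float64(85.2)]
handrub_mid 0.81 [359.2, 114.4, 41.1, 33.0] [array([ 748.9, -262.8]), array([ 67. , 117.8]), np.fl
[... 1019 characters left out ...]
y([584.4,   8.6]), array([19.4, 25.7]), np.float64(58.1)]
S organiser 0.58 [77.4, 238.3, 39.3, 36.2] [array([ 478.9, -358.1]), array([79.8, 82.7]), np.float64(9.8)]
S organiser 0.57 [215.4, 158.1, 152.0, 107.5] [array([646.7, 170.5]), array([426.4, 193.5]), np.float64(84.6)]
S guard 0.56 [229.1, 226.0, 36.2, 30.2] [array([667.5,  -1.2]), array([63.5, 88.7]), np.float64(84.3)]
S guard 0.38 [213.2, 162.1, 153.3, 105.1] [array([658.8, 160.8]), array([412.4, 187.6]), np.float64(84.8)]
S reader 0.68 [216.6, 157.4, 151.2, 108.6] [array([656.7, 161.9]), array([415.2, 192. ]), np.float64(84.5)]
S start 0.26 [216.3, 157.3, 150.2, 110.7] [array([666.4, 153.5]), array([407.4, 184.6]), np.float64(84.8)]
```

View pics/tA.png

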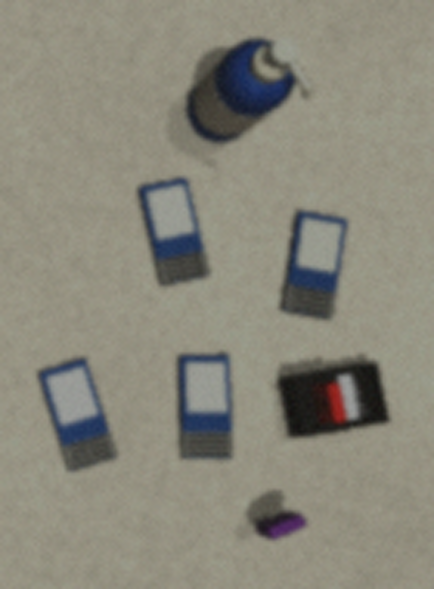

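View pics/tB.png

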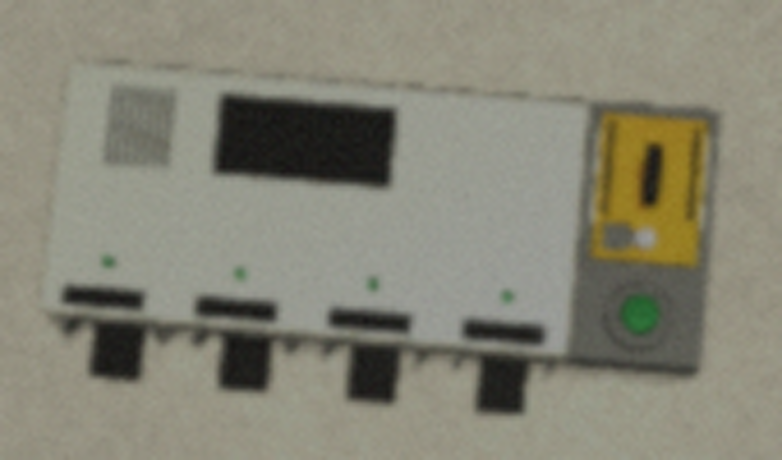

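Run:
```python
from h import *
f=grab("top")
im=f['frame'].astype(int)
def cr(p): return (140+p[0]/4.6,120+p[1]/4.6)
A=back(f,[cr((72,64)),cr((717,110)),cr((46,307)),cr((698,368))],50)
print(A.round(1))
d=A[0]-A[1]; print(np.hypot(*d[:2]), np.degrees(np.arctan2(-d[0],d[1])))
# tongues: dark
g=im.max(2)
m=(g<50).astype(np.uint8)
n,l,s,c=cv2.connectedComponentsWithStats(m)
for i in range(1,n):
    x,y,w,h,a=s[i]
    if a>40 and 150<x<300 and 130<y<215:
        for z in (11,50):
            r=rect(f,l==i,z); print(s[i],z,[np.round(v,1) for v in r])
```

```text
[[746.7 358.1  50. ]
 [714.4 -41.8  50. ]
 [594.4 370.   50. ]
 [554.9 -27.7  50. ]]
401.1561886431887 -4.628467329306667
[187 142  38  18 560] 11 [array([707.6, 219.7]), array([107.9,  46.6]), np.float64(85.4)]
[187 142  38  18 560] 50 [array([698.4, 213.8]), array([103.9,  44.9]), np.float64(85.4)]
[160 190  11  12 103] 11 [array([573.3, 337.1]), array([27.4, 31.9]), np.float64(83.3)]
[160 190  11  12 103] 50 [array([569.1, 326.8]), array([26.4, 30.7]), np.float64(83.3)]
[189 193   9  11  96] 11 [array([565.9, 255.3]), array([29.6, 23.4]), np.float64(0.8)]
[189 193   9  11  96] 50 [array([562. , 248.1]), array([28.5, 22.5]), np.float64(0.8)]
[217 195   9  12  92] 11 [array([558.2, 173.8]), array([32.2, 23.3]), np.float64(0.3)]
[217 195   9  12  92] 50 [array([554.5, 169.6]), array([31. , 22.4]), np.float64(0.3)]
[245 198   9  11  93] 11 [array([550.5,  92.6]), array([23.2, 29. ]), np.float64(89.7)]
[245 198   9  11  93] 50 [array([547.2,  91.3]), array([22.4, 28. ]), np.float64(89.7)]
```

Run:
```python
from h import *
f=grab("top"); im=f['frame'].astype(int); hsv=cv2.cvtColor(f['frame'],cv2.COLOR_RGB2HSV)
r,g,b=im[...,0],im[...,1],im[...,2]
def comps(m,amin):
    n,l,s,c=cv2.connectedComponentsWithStats(m.astype(np.uint8))
    return [(s[i],c[i],l==i) for i in range(1,n) if s[i][4]>=amin]
print('green');
for s,c,m in comps((g>r*1.4)&(g>b*1.3)&(g>60),3):
    print(s,c,back(f,c,68).round(1),back(f,c,50).round(1))
print('yellow')
for s,c,m in comps((r>b*2.0)&(g>b*1.6)&(r>100),100):
    print(s,c,[np.round(v,1) for v in rect(f,m,54)])
print('red')
for s,c,m in comps((r>g*2)&(r>b*1.7)&(r>70),10):
    print(s,c,back(f,c,80).round(1),[np.round(v,1) for v in rect(f,m,80)])
```

```text
green
[275 184   8   9  55] [278.6        187.81818182] [[587.    9.4  68. ]] [[589.3   8.4  50. ]]
[102 231  19   9 102] [111.03921569 234.6372549 ] [[460.7 467.7  68. ]] [[460.8 475.   50. ]]
yellow
[269 144  25  34 586] [281.17235495 160.20477816] [array([665.7,   1.3]), array([62.8, 91.1]), np.float64(84.9)]
red
[405 223   6  14  51] [407.80392157 229.54901961] [[ 471.6 -332.4   80. ]] [array([ 471.6, -332.5]), array([34.6, 10.7]), np.float64(9.8)]
[ 98 227  29  48 281] [112.95373665 244.6405694 ] [[434.  456.5  80. ]] [array([419. , 468.7]), array([ 73.2, 118.3]), np.float64(78.1)]
[113 247   4   6  11] [114.18181818 248.81818182] [[422.8 452.8  80. ]] [array([421.8, 454.3]), array([ 6.6, 13.6]), np.float64(54.0)]
[108 254   6  16  30] [110.86666667 261.86666667] [[388.3 460.3  80. ]] [array([389.4, 460.4]), array([11.1, 40.4]), np.float64(82.6)]
[ 97 256   4   6  14] [ 98.71428571 258.14285714] [[398.2 493.5  80. ]] [array([397.9, 493.4]), array([ 7.7, 12.8]), np.float64(45.6)]
[102 258   5  11  19] [104.15789474 262.78947368] [[385.9 478.3  80. ]] [array([385.4, 478.9]), array([ 8.5, 26.7]), np.float64(82.7)]
[ 90 268  15   5  25] [ 97.16 270.36] [[366.  496.3  80. ]] [array([367.7, 496.6]), array([39.5,  7.7]), np.float64(79.0)]
```

```bash
cat >> h.py <<'E'
def cur():
    s=telemetry.observe(); p=np.array(s['ee_pos']); R=np.array(s['orientation'])
    return s,p,R,np.degrees(np.arctan2(R[1,0],R[0,0]))%360
def plan(x,y,z,psi,maxs=1.0,start=None,psi0=None):
    """needed turn then shift in tool units, from measured pose (or given start)"""
    s,p,R,ps=cur()
    if start is not None: p=np.array(start,float)
    if psi0 is not None: ps=psi0
    dr=-((psi-ps+180)%360-180)/6
    a=np.radians(psi); Rt=np.array([[np.cos(a),np.sin(a),0],[np.sin(a),-np.cos(a),0],[0,0,-1]])
    d=Rt.T@(np.array([x,y,z])-p)/25
    n=int(np.ceil(np.abs(d).max()/maxs)) or 1
    print(f"from {p.round(1)} psi {ps:.2f}; turn total {dr:.3f}; shift total {d.round(3)} rows {n} each {(d/n).round(3)}")
def cassettes(f,name,zt=12):
    im=f['frame'].astype(int); out=[]
    for r in cams.regions_of(name,"cassette1"):
        if r['p']<.3: continue
        c,sz,a=rect(f,r['mask'],10)
        if sz[0]<sz[1]: a-=90
        out.append((round(r['p'],2),np.round(c,1),np.round(sz,0),round(a,1)))
    return out
E
python3 - <<'E'
from h import *
plan(430.4,-134.2,150,197)
E
```

```text
from [158.7 526.6 231.3] psi 163.23; turn total -5.629; shift total [ -2.664 -28.454   3.252] rows 29 each [-0.092 -0.981  0.112]
```

Emit:
step_arm(
  linear=[
    [0, 0, 0],
    [0, 0, 0],
    [0, 0, 0],
    [0, 0, 0],
    [0, 0, 0],
    [0, 0, 0],
    [-0.1, -0.98, 0.1],
    [-0.1, -0.98, 0.1],
    [-0.1, -0.98, 0.1],
    [-0.1, -0.98, 0.1],
    [-0.1, -0.98, 0.1],
    [-0.1, -0.98, 0.1],
    [-0.1, -0.98, 0.1],
    [-0.1, -0.98, 0.1],
    [-0.1, -0.98, 0.1],
    [-0.1, -0.98, 0.1],
    [-0.1, -0.98, 0.1],
    [-0.1, -0.98, 0.1],
    [-0.1, -0.98, 0.1],
    [-0.1, -0.98, 0.1],
  ],
  delta_rot=[
    [0, 0, -0.94],
    [0, 0, -0.94],
    [0, 0, -0.94],
    [0, 0, -0.94],
    [0, 0, -0.94],
    [0, 0, -0.94],
    [0, 0, 0],
    [0, 0, 0],
    [0, 0, 0],
    [0, 0, 0],
    [0, 0, 0],
    [0, 0, 0],
    [0, 0, 0],
    [0, 0, 0],
    [0, 0, 0],
    [0, 0, 0],
    [0, 0, 0],
    [0, 0, 0],
    [0, 0, 0],
    [0, 0, 0],
  ],
  gripper=[1, 1, 1, 1, 1, 1, 1, 1, 1, 1, 1, 1, 1, 1, 1, 1, 1, 1, 1, 1],
)

```text
clock: 3.6
ee_pos: [293.1, 208.2, 196.4]
orientation: [[-0.956, -0.294, 0.0], [-0.294, 0.956, 0.0], [-0.001, 0.0, -1.0]]
wrist_force: [0.1, -0.4, 0.1]
width: 85.5
```

Run:
```python
from h import *
plan(430.4,-134.2,150,197)
s=st();print(s['joint_pos'],s['clock'])
```

```text
from [293.1 208.2 196.4] psi 197.07; turn total 0.012; shift total [ -1.248 -14.704   1.854] rows 15 each [-0.083 -0.98   0.124]
[ 6.17741609e-01 -3.78581311e-01 -3.02747770e-01  1.64611300e+00
 -4.07392161e-05  3.19792340e-01] 3.6
```

Emit:
step_arm(
  linear=[
    [-0.08, -0.98, 0.12],
    [-0.08, -0.98, 0.12],
    [-0.08, -0.98, 0.12],
    [-0.08, -0.98, 0.12],
    [-0.08, -0.98, 0.12],
    [-0.08, -0.98, 0.12],
    [-0.08, -0.98, 0.12],
    [-0.08, -0.98, 0.12],
    [-0.08, -0.98, 0.12],
    [-0.08, -0.98, 0.12],
    [-0.08, -0.98, 0.12],
    [-0.08, -0.98, 0.12],
    [-0.08, -0.98, 0.12],
    [-0.08, -0.98, 0.12],
    [-0.08, -0.98, 0.12],
    [0, 0, 0],
    [0, 0, 0],
  ],
  delta_rot=[
    [0, 0, 0],
    [0, 0, 0],
    [0, 0, 0],
    [0, 0, 0],
    [0, 0, 0],
    [0, 0, 0],
    [0, 0, 0],
    [0, 0, 0],
    [0, 0, 0],
    [0, 0, 0],
    [0, 0, 0],
    [0, 0, 0],
    [0, 0, 0],
    [0, 0, 0],
    [0, 0, 0],
    [0, 0, 0],
    [0, 0, 0],
  ],
  gripper=[1, 1, 1, 1, 1, 1, 1, 1, 1, 1, 1, 1, 1, 1, 1, 1, 1],
)

```text
clock: 5.72
ee_pos: [429.1, -133.2, 151.4]
orientation: [[-0.956, -0.293, -0.0], [-0.293, 0.956, 0.0], [0.0, 0.0, -1.0]]
wrist_force: [-0.0, -0.4, 0.7]
width: 85.5
```

Run:
```python
from h import *
f=grab("wrist","pics/w1.png")
print("cam",(-f['R'].T@f['t']).round(1),f['R'].round(3))
print(cassettes(f,"wrist"))
t=grab("top","pics/t1.png"); print(cassettes(t,"top"))
s=grab("scene"); print(cassettes(s,"scene"))
plan(430.4,-134.2,150,197)
```

```text
cam [ 355.  -155.6  294.7] [[-0.293  0.956  0.001]
 [ 0.912  0.279  0.3  ]
 [ 0.286  0.089 -0.954]]
[(0.85, array([ 597.7, -347.1]), array([ 50., 104.]), -11.2), (0.63, array([ 460.5, -124.3]), array([98., 46.]), 16.4), (0.58, array([ 467.3, -241.7]), array([49., 99.]), -0.3)]
[(0.86, array([ 469.1, -121.1]), array([82., 46.]), 18.1), (0.67, array([ 602.3, -346.4]), array([48., 94.]), -9.9), (0.65, array([ 635.3, -216.6]), array([95., 44.]), 9.7), (0.37, array([ 513. , -238.9]), array([31.,  9.]), 89.8)]
[(0.96, array([ 635.2, -220.4]), array([98., 45.]), 11.5), (0.95, array([ 602.6, -349.1]), array([48., 99.]), -11.4), (0.87, array([ 464.6, -125.5]), array([100.,  48.]), 16.6), (0.77, array([ 471.5, -242.9]), array([ 47., 101.]), -0.4), (0.66, array([647.7,  10.4]), array([68., 97.]), -5.0)]
from [ 429.4 -133.2  151.5] psi 197.10; turn total 0.017; shift total [-0.027 -0.052  0.059] rows 1 each [-0.027 -0.052  0.059]
```

View pics/w1.png

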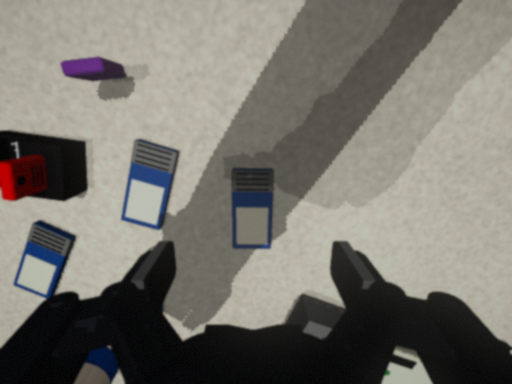

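Emit:
step_arm(
  linear=[
    [0, -0.05, 0.95],
    [0, 0, 0.95],
    [0, 0, 0.95],
    [0, 0, 0.95],
    [0, 0, 0.95],
    [0, 0, 0.9],
    [0, 0, 0],
    [0, 0, 0],
    [0, 0, 0],
  ],
  delta_rot=[
    [0, 0, 0],
    [0, 0, 0],
    [0, 0, 0],
    [0, 0, 0],
    [0, 0, 0],
    [0, 0, 0],
    [0, 0, 0],
    [0, 0, 0],
    [0, 0, 0],
  ],
  gripper=[1, 1, 1, 1, 1, 0.7, 0.7, 0.7, 0.7],
  force=40,
)

```text
clock: 7.15
ee_pos: [430.4, -134.9, 11.2]
orientation: [[-0.956, -0.294, 0.002], [-0.294, 0.956, -0.0], [-0.001, -0.001, -1.0]]
wrist_force: [0.7, 0.2, 0.7]
width: 59.7
```

Run:
```python
from h import *
f=grab("wrist","pics/w2.png"); print(st()['joint_pos'].round(3))
```

```text
[-0.304 -0.123 -0.458  1.234 -0.    -0.602]
```

View pics/w2.png

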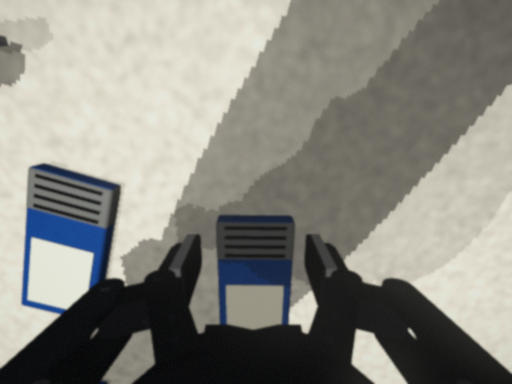

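Emit:
step_arm(
  linear=[
    [0, 0, 0.2],
    [0, 0, 0.16],
    [0, 0, 0],
  ],
  delta_rot=[
    [0, 0, 0],
    [0, 0, 0],
    [0, 0, 0],
  ],
  gripper=[0.7, 0.7, 0.7],
)

```text
clock: 7.58
ee_pos: [429.4, -134.6, 0.5]
orientation: [[-0.956, -0.293, -0.001], [-0.293, 0.956, 0.0], [0.001, 0.001, -1.0]]
wrist_force: [-0.1, 0.1, 0.1]
width: 60.0
```

Emit:
step_arm(
  linear=[
    [0, 0, 0.1],
    [0, 0, 0],
  ],
  delta_rot=[
    [0, 0, 0],
    [0, 0, 0],
  ],
  gripper=[0.7, 0.7],
)

```text
clock: 7.82
ee_pos: [429.6, -134.7, -1.6]
orientation: [[-0.956, -0.293, -0.0], [-0.293, 0.956, 0.0], [0.0, 0.0, -1.0]]
wrist_force: [-0.1, -0.2, -0.7]
width: 59.7
```

Emit:
step_arm(
  linear=[
    [0, 0, 0],
    [0, 0, 0],
    [0, 0, 0],
    [0, 0, 0],
  ],
  delta_rot=[
    [0, 0, 0],
    [0, 0, 0],
    [0, 0, 0],
    [0, 0, 0],
  ],
  gripper=[0.4, 0.4, 0.4, 0.4],
)

```text
clock: 8.32
ee_pos: [429.9, -134.8, -1.2]
orientation: [[-0.956, -0.293, 0.0], [-0.293, 0.956, -0.0], [-0.0, -0.0, -1.0]]
wrist_force: [0.0, 0.1, 4.2]
width: 45.1
```

```bash
cat >> h.py <<'E'
RC=np.array([655.,166.5]); YAW=-5.0
BY={1:-83,2:-1,3:81,4:163}
def rw(xr,yr):
    a=np.radians(YAW); return RC+xr*np.array([np.cos(a),np.sin(a)])+yr*np.array([-np.sin(a),np.cos(a)])
E
python3 - <<'E'
from h import *
s=grab("scene"); g=s['frame'].astype(int).max(2)
n,l,S,c=cv2.connectedComponentsWithStats((g<45).astype(np.uint8))
for i in range(1,n):
    x,y,w,h,a=S[i]
    if a>15 and 230<x<350 and 150<y<240: print(S[i],[np.round(v,1) for v in rect(s,l==i,11)])
P=rw(-190,163);print(P)
plan(P[0],P[1],60,175,start=[429.9,-134.8,60])
E
```

```text
[313 163   9   5  22] [array([561.6, 336.8]), array([28.8,  8.1]), np.float64(86.5)]
[320 163  13   7  30] [array([580.9, 360.3]), array([44.6,  8.1]), np.float64(86.3)]
[291 173   9   5  23] [array([554.5, 255.4]), array([28. ,  8.8]), np.float64(81.5)]
[297 173  14   8  32] [array([573.8, 274.8]), array([45.6,  7.9]), np.float64(86.3)]
[269 184   8   5  21] [array([547.1, 174.4]), array([26.2,  7.9]), np.float64(86.6)]
[273 184  14   8  34] [array([565.3, 189.8]), array([46. ,  7.7]), np.float64(86.3)]
[245 194   9   6  24] [array([539.2,  93. ]), array([27.7,  7.7]), np.float64(86.6)]
[295 195  41  28 546] [array([682.8, 232.2]), array([110.9,  49.5]), np.float64(85.1)]
[248 196  15   8  36] [array([558.3, 103.9]), array([46.7,  7.6]), np.float64(86.3)]
[243 230   7  14  54] [array([645.2,  13.9]), array([12.6, 42.6]), np.float64(81.1)]
[479.92939343 345.43932691]
from [ 429.9 -134.8   60. ] psi 197.06; turn total 3.677; shift total [-0.319 19.311  0.   ] rows 20 each [-0.016  0.966  0.   ]
```

Emit:
step_arm(
  linear=[
    [0, 0, -0.3],
    [0, 0, -0.7],
    [0, 0, -0.7],
    [0, 0, -0.7],
    [0, 0, 0],
    [0, 0, 0],
    [0, 0, 0],
    [0, 0, 0],
    [0, 0.97, 0],
    [0, 0.97, 0],
    [0, 0.97, 0],
    [0, 0.97, 0],
    [0, 0.97, 0],
    [0, 0.97, 0],
    [0, 0.97, 0],
    [0, 0.97, 0],
  ],
  delta_rot=[
    [0, 0, 0],
    [0, 0, 0],
    [0, 0, 0],
    [0, 0, 0],
    [0, 0, 0.93],
    [0, 0, 0.93],
    [0, 0, 0.93],
    [0, 0, 0.93],
    [0, 0, 0],
    [0, 0, 0],
    [0, 0, 0],
    [0, 0, 0],
    [0, 0, 0],
    [0, 0, 0],
    [0, 0, 0],
    [0, 0, 0],
  ],
  gripper=[0.4, 0.4, 0.4, 0.4, 0.4, 0.4, 0.4, 0.4, 0.4, 0.4, 0.4, 0.4, 0.4, 0.4, 0.4, 0.4],
)

```text
clock: 10.38
ee_pos: [447.8, 59.3, 59.6]
orientation: [[-0.996, 0.092, 0.001], [0.092, 0.996, 0.0], [-0.001, 0.0, -1.0]]
wrist_force: [-0.3, -0.0, -1.4]
width: 44.8
```

```bash
sed -i 's/YAW=-5.0/YAW=-5.2/' h.py
python3 - <<'E'
from h import *
P=rw(-190,163);print(P)
plan(P[0],P[1],40,174.8)
E
```

```text
[480.55507484 346.04934721]
from [447.8  59.3  59.6] psi 174.75; turn total -0.009; shift total [-0.265 11.542  0.785] rows 12 each [-0.022  0.962  0.065]
```

Emit:
step_arm(
  linear=[
    [-0.02, 0.96, 0.06],
    [-0.02, 0.96, 0.06],
    [-0.02, 0.96, 0.06],
    [-0.02, 0.96, 0.06],
    [-0.02, 0.96, 0.06],
    [-0.02, 0.96, 0.06],
    [-0.02, 0.96, 0.06],
    [-0.02, 0.96, 0.06],
    [-0.02, 0.96, 0.06],
    [-0.02, 0.96, 0.06],
    [-0.02, 0.96, 0.06],
    [-0.02, 0.96, 0.06],
    [0, 0, 0],
    [0, 0, 0],
  ],
  delta_rot=[
    [0, 0, 0],
    [0, 0, 0],
    [0, 0, 0],
    [0, 0, 0],
    [0, 0, 0],
    [0, 0, 0],
    [0, 0, 0],
    [0, 0, 0],
    [0, 0, 0],
    [0, 0, 0],
    [0, 0, 0],
    [0, 0, 0],
    [0, 0, 0],
    [0, 0, 0],
  ],
  gripper=[0.4, 0.4, 0.4, 0.4, 0.4, 0.4, 0.4, 0.4, 0.4, 0.4, 0.4, 0.4, 0.4, 0.4],
)

```text
clock: 12.12
ee_pos: [479.7, 344.6, 40.4]
orientation: [[-0.996, 0.091, -0.0], [0.091, 0.996, -0.0], [0.0, -0.001, -1.0]]
wrist_force: [-0.9, -0.0, -1.1]
width: 45.0
```

Run:
```python
from h import *
f=grab("top"); im=f['frame'][:,:,::-1]
cv2.imwrite('pics/t2.png',cv2.resize(im[150:270,110:280],None,fx=4.6,fy=4.6,interpolation=cv2.INTER_CUBIC))
s=grab("scene"); im=s['frame'][:,:,::-1]
cv2.imwrite('pics/s2.png',cv2.resize(im[100:240,220:390],None,fx=4,fy=4,interpolation=cv2.INTER_CUBIC))
P=rw(-180,163);print(P)
plan(P[0],P[1],13,174.8)
```

```text
[490.51391882 345.14302141]
from [479.9 344.2  40.6] psi 174.71; turn total -0.014; shift total [-0.42   0.075  1.105] rows 2 each [-0.21   0.038  0.552]
```

View pics/t2.png

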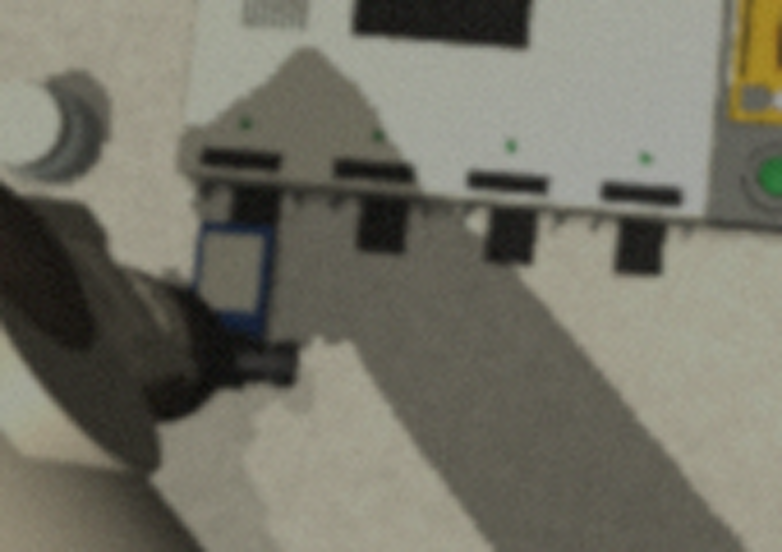

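View pics/s2.png

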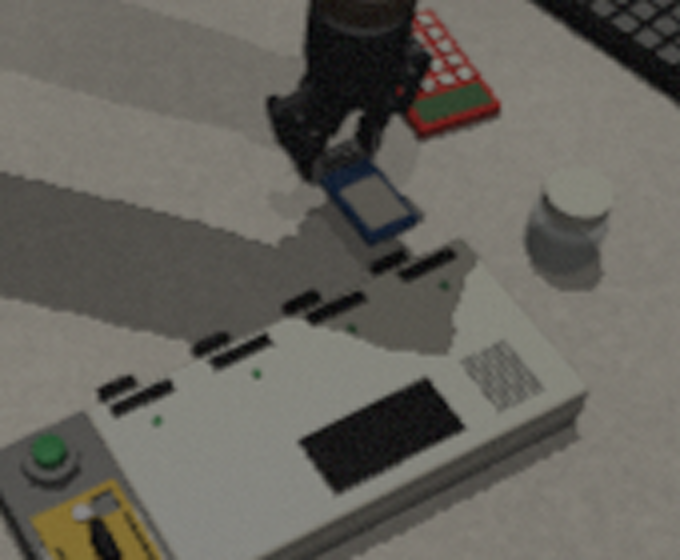

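Emit:
step_arm(
  linear=[
    [0, 0.04, 0.55],
    [0, 0.03, 0.53],
    [0, 0, 0],
    [-0.4, 0, 0],
    [-0.3, 0, 0],
    [-0.3, 0, 0],
    [-0.3, 0, 0],
    [0, 0, 0],
  ],
  delta_rot=[
    [0, 0, 0],
    [0, 0, 0],
    [0, 0, 0],
    [0, 0, 0],
    [0, 0, 0],
    [0, 0, 0],
    [0, 0, 0],
    [0, 0, 0],
  ],
  gripper=[0.4, 0.4, 0.4, 0.4, 0.4, 0.4, 0.4, 0.4],
)

```text
clock: 13.22
ee_pos: [513.0, 343.3, 13.5]
orientation: [[-0.996, 0.092, 0.0], [0.092, 0.996, -0.0], [-0.0, -0.0, -1.0]]
wrist_force: [-0.5, 0.6, -0.5]
width: 44.9
```

Run:
```python
from h import *
P=rw(-107,163);print(P)
plan(P[0],P[1],13,174.8)
```

```text
[563.21347992 338.52684306]
from [513.  343.3  13.5] psi 174.71; turn total -0.015; shift total [-2.019 -0.007  0.019] rows 3 each [-0.673 -0.002  0.006]
```

No contact so far; 50 mm to go.

Emit:
step_arm(
  linear=[
    [-0.3, 0, 0],
    [-0.3, 0, 0],
    [-0.3, 0, 0],
    [-0.3, 0, 0],
    [-0.3, 0, 0],
    [0, 0, 0],
  ],
  delta_rot=[
    [0, 0, 0],
    [0, 0, 0],
    [0, 0, 0],
    [0, 0, 0],
    [0, 0, 0],
    [0, 0, 0],
  ],
  gripper=[0.4, 0.4, 0.4, 0.4, 0.4, 0.4],
)

```text
clock: 13.98
ee_pos: [550.2, 339.9, 13.4]
orientation: [[-0.996, 0.092, 0.0], [0.092, 0.996, -0.0], [-0.0, -0.0, -1.0]]
wrist_force: [0.4, 0.1, -0.1]
width: 45.0
```

Emit:
step_arm(
  linear=[
    [-0.2, 0, 0],
    [-0.2, 0, 0],
    [-0.15, 0, 0],
    [-0.1, 0, 0],
    [0, 0, 0],
  ],
  delta_rot=[
    [0, 0, 0],
    [0, 0, 0],
    [0, 0, 0],
    [0, 0, 0],
    [0, 0, 0],
  ],
  gripper=[0.4, 0.4, 0.4, 0.4, 0.4],
)

```text
clock: 14.6
ee_pos: [562.8, 338.8, 12.7]
orientation: [[-0.996, 0.09, -0.007], [0.09, 0.996, -0.0], [0.007, -0.001, -1.0]]
wrist_force: [-15.3, 1.5, 3.8]
width: 44.8
```

Emit:
step_arm(
  linear=[
    [-0.08, 0, 0],
    [0, 0, 0],
    [0, 0, 0],
    [0, 0, 0],
  ],
  delta_rot=[
    [0, 0, 0],
    [0, 0, 0],
    [0, 0, 0],
    [0, 0, 0],
  ],
  gripper=[0.4, 0.4, 0.65, 0.65],
)

```text
clock: 15.1
ee_pos: [568.2, 338.5, 13.8]
orientation: [[-0.996, 0.092, 0.001], [0.092, 0.996, 0.0], [-0.001, 0.0, -1.0]]
wrist_force: [-1.4, 0.3, -0.8]
width: 55.7
```

Run:
```python
from h import *
f=grab("wrist","pics/w3.png")
```

```text
(no output)
```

View pics/w3.png

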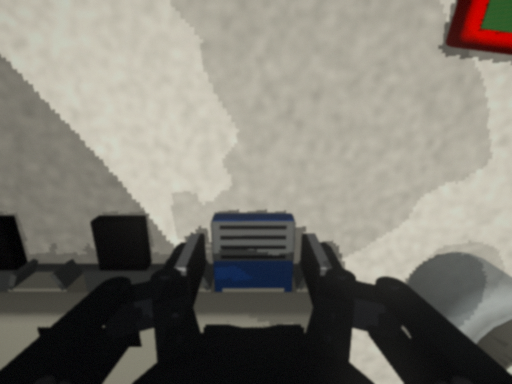

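```bash
cat >> h.py <<'E'
def wr(p):
    a=np.radians(YAW); d=np.atleast_2d(p)[:,:2]-RC
    return np.c_[d@[np.cos(a),np.sin(a)],d@[-np.sin(a),np.cos(a)]]
E
python3 - <<'E'
from h import *
f=grab("wrist")
print(wr(back(f,[(253,213)],24)), wr(back(f,[(215,222),(293,222)],24)))
print(wr(back(f,[(119,215),(93,219),(150,214)],11)))
E
```

```text
[[-126.41961862  163.68013205]] [[-121.23096751  143.13647858]
 [-121.15596682  185.30275351]]
[[-120.0916101    84.9074921 ]
 [-117.57490747   69.17172389]
 [-120.69210193  103.20062792]]
```

Run:
```python
from h import *
plan(436,-241.7,100,180,start=[568.2,338.5,100])
```

```text
from [568.2 338.5 100. ] psi 174.73; turn total -0.878; shift total [  5.288 -23.208   0.   ] rows 24 each [ 0.22  -0.967  0.   ]
```

Emit:
step_arm(
  linear=[
    [0, 0, -0.7],
    [0, 0, -0.9],
    [0, 0, -0.9],
    [0, 0, -0.9],
    [0.22, -0.97, 0],
    [0.22, -0.97, 0],
    [0.22, -0.97, 0],
    [0.22, -0.97, 0],
    [0.22, -0.97, 0],
    [0.22, -0.97, 0],
    [0.22, -0.97, 0],
    [0.22, -0.97, 0],
    [0.22, -0.97, 0],
    [0.22, -0.97, 0],
    [0.22, -0.97, 0],
    [0.22, -0.97, 0],
    [0.22, -0.97, 0],
    [0.22, -0.97, 0],
    [0.22, -0.97, 0],
    [0.22, -0.97, 0],
  ],
  delta_rot=[
    [0, 0, 0],
    [0, 0, 0],
    [0, 0, 0],
    [0, 0, -0.88],
    [0, 0, 0],
    [0, 0, 0],
    [0, 0, 0],
    [0, 0, 0],
    [0, 0, 0],
    [0, 0, 0],
    [0, 0, 0],
    [0, 0, 0],
    [0, 0, 0],
    [0, 0, 0],
    [0, 0, 0],
    [0, 0, 0],
    [0, 0, 0],
    [0, 0, 0],
    [0, 0, 0],
    [0, 0, 0],
  ],
  gripper=[0.65, 0.65, 0.65, 0.65, 0.7, 0.7, 0.7, 0.7, 0.7, 0.7, 0.7, 0.7, 0.7, 0.7, 0.7, 0.7, 0.7, 0.7, 0.7, 0.7],
)

```text
clock: 17.7
ee_pos: [479.8, -50.9, 99.4]
orientation: [[-1.0, -0.0, 0.001], [-0.0, 1.0, -0.0], [-0.001, -0.0, -1.0]]
wrist_force: [0.8, -0.2, 0.8]
width: 59.8
```

Run:
```python
from h import *
s=grab("scene"); print(cassettes(s,"scene"))
t=grab("top"); print(cassettes(t,"top"))
plan(436,-241.7,60,180)
```

```text
[(0.94, array([ 633.5, -219.4]), array([97., 45.]), 12.4), (0.7, array([ 604. , -349.4]), array([48., 98.]), -10.3), (0.65, array([ 470.9, -242.2]), array([ 47., 101.]), -1.5), (0.65, array([639.9, 179.1]), array([432., 197.]), 84.2), (0.4, array([555.7, 343.8]), array([53., 30.]), 86.8)]
[(0.89, array([ 601.7, -346.2]), array([49., 97.]), -11.8), (0.66, array([ 639. , -215.9]), array([88., 46.]), 10.3), (0.48, array([572.3, 341.8]), array([50., 41.]), 89.7)]
from [480.2 -50.1  99.2] psi 179.95; turn total -0.008; shift total [ 1.767 -7.665  1.568] rows 8 each [ 0.221 -0.958  0.196]
```

Emit:
step_arm(
  linear=[
    [0.22, -0.96, 0.1],
    [0.22, -0.96, 0.1],
    [0.22, -0.96, 0.1],
    [0.22, -0.96, 0.1],
    [0.22, -0.96, 0.1],
    [0.22, -0.96, 0.1],
    [0.22, -0.96, 0.1],
    [0.22, -0.96, 0.1],
    [0, 0, 0],
    [0, 0, 0],
  ],
  delta_rot=[
    [0, 0, 0],
    [0, 0, 0],
    [0, 0, 0],
    [0, 0, 0],
    [0, 0, 0],
    [0, 0, 0],
    [0, 0, 0],
    [0, 0, 0],
    [0, 0, 0],
    [0, 0, 0],
  ],
  gripper=[0.7, 0.7, 0.7, 0.7, 0.7, 0.7, 0.7, 0.7, 0.7, 0.7],
)

```text
clock: 19.15
ee_pos: [436.5, -241.0, 78.7]
orientation: [[-1.0, -0.001, 0.0], [-0.001, 1.0, 0.0], [-0.0, 0.0, -1.0]]
wrist_force: [-0.2, -0.2, 0.8]
width: 59.4
```

Run:
```python
from h import *
f=grab("wrist","pics/w4.png"); print(cassettes(f,"wrist"))
plan(436,-241.7,-1,180)
```

```text
[(0.84, array([ 604.6, -357.6]), array([31., 77.]), -11.2), (0.79, array([ 467. , -242.2]), array([98., 47.]), 0.1)]
from [ 436.5 -240.9   78.7] psi 180.08; turn total 0.014; shift total [ 0.021 -0.031  3.189] rows 4 each [ 0.005 -0.008  0.797]
```

View pics/w4.png

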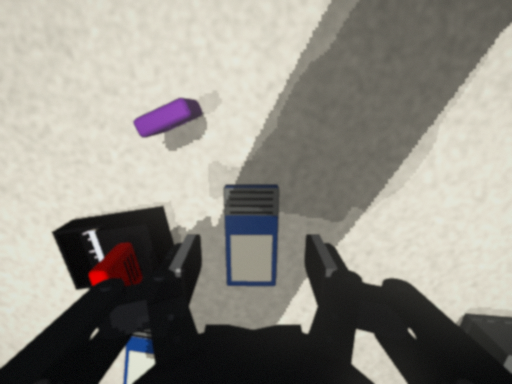

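Emit:
step_arm(
  linear=[
    [0, -0.03, 0.8],
    [0, 0, 0.8],
    [0, 0, 0.8],
    [0, 0, 0.5],
    [0, 0, 0.28],
    [0, 0, 0],
    [0, 0, 0],
    [0, 0, 0],
    [0, 0, 0],
  ],
  delta_rot=[
    [0, 0, 0],
    [0, 0, 0],
    [0, 0, 0],
    [0, 0, 0],
    [0, 0, 0],
    [0, 0, 0],
    [0, 0, 0],
    [0, 0, 0],
    [0, 0, 0],
  ],
  gripper=[0.7, 0.7, 0.7, 0.7, 0.7, 0.7, 0.4, 0.4, 0.4],
)

```text
clock: 20.38
ee_pos: [436.7, -242.8, -0.0]
orientation: [[-1.0, -0.0, 0.001], [-0.0, 1.0, -0.001], [-0.001, -0.001, -1.0]]
wrist_force: [0.2, 0.5, 6.5]
width: 45.0
```

Run:
```python
from h import *
P=rw(-190,81);print(P)
plan(P[0],P[1],45,174.8,start=[435.5,-242,60])
```

```text
[473.12320326 264.38682653]
from [ 435.5 -242.    60. ] psi 180.02; turn total 0.870; shift total [ 0.337 20.309  0.6  ] rows 21 each [0.016 0.967 0.029]
```

Emit:
step_arm(
  linear=[
    [0, 0, -0.4],
    [0, 0, -0.7],
    [0, 0, -0.7],
    [0, 0, -0.6],
    [0, 0, 0],
    [0, 0.97, 0],
    [0, 0.97, 0],
    [0, 0.97, 0],
    [0, 0.97, 0],
    [0, 0.97, 0],
    [0, 0.97, 0],
    [0, 0.97, 0],
    [0, 0.97, 0],
    [0, 0.97, 0],
    [0, 0.97, 0],
    [0, 0.97, 0],
    [0, 0.97, 0],
    [0, 0.97, 0],
    [0, 0.97, 0],
    [0, 0.97, 0],
  ],
  delta_rot=[
    [0, 0, 0],
    [0, 0, 0],
    [0, 0, 0],
    [0, 0, 0],
    [0, 0, 0.87],
    [0, 0, 0],
    [0, 0, 0],
    [0, 0, 0],
    [0, 0, 0],
    [0, 0, 0],
    [0, 0, 0],
    [0, 0, 0],
    [0, 0, 0],
    [0, 0, 0],
    [0, 0, 0],
    [0, 0, 0],
    [0, 0, 0],
    [0, 0, 0],
    [0, 0, 0],
    [0, 0, 0],
  ],
  gripper=[0.4, 0.4, 0.4, 0.4, 0.4, 0.4, 0.4, 0.4, 0.4, 0.4, 0.4, 0.4, 0.4, 0.4, 0.4, 0.4, 0.4, 0.4, 0.4, 0.4],
)

```text
clock: 22.88
ee_pos: [469.3, 120.7, 59.9]
orientation: [[-0.996, 0.091, 0.001], [0.091, 0.996, 0.0], [-0.001, 0.0, -1.0]]
wrist_force: [1.2, 0.2, -0.8]
width: 44.7
```

Run:
```python
from h import *
P=rw(-190,81);print(P)
plan(P[0],P[1],14,174.8)
```

```text
[473.12320326 264.38682653]
from [469.3 120.7  59.9] psi 174.81; turn total 0.001; shift total [0.368 5.74  1.835] rows 6 each [0.061 0.957 0.306]
```

Emit:
step_arm(
  linear=[
    [0.06, 0.96, 0.2],
    [0.06, 0.96, 0.2],
    [0.06, 0.96, 0.2],
    [0.06, 0.96, 0.2],
    [0.06, 0.96, 0.3],
    [0.06, 0.96, 0.35],
    [0, 0, 0.38],
    [0, 0, 0],
    [0, 0, 0],
  ],
  delta_rot=[
    [0, 0, 0],
    [0, 0, 0],
    [0, 0, 0],
    [0, 0, 0],
    [0, 0, 0],
    [0, 0, 0],
    [0, 0, 0],
    [0, 0, 0],
    [0, 0, 0],
  ],
  gripper=[0.4, 0.4, 0.4, 0.4, 0.4, 0.4, 0.4, 0.4, 0.4],
)

```text
clock: 24.0
ee_pos: [473.3, 263.4, 13.7]
orientation: [[-0.996, 0.091, 0.0], [0.091, 0.996, 0.0], [-0.0, 0.0, -1.0]]
wrist_force: [-0.4, 0.0, -1.4]
width: 44.4
```

Run:
```python
from h import *
P=rw(-107,81);print(P)
plan(P[0],P[1],14,174.8)
```

```text
[555.78160834 256.86432237]
from [473.3 263.4  13.7] psi 174.76; turn total -0.007; shift total [-3.308  0.04  -0.011] rows 4 each [-0.827  0.01  -0.003]
```

Emit:
step_arm(
  linear=[
    [-0.4, 0.03, 0],
    [-0.4, 0, 0],
    [-0.3, 0, 0],
    [-0.3, 0, 0],
    [-0.3, 0, 0],
    [-0.3, 0, 0],
    [-0.3, 0, 0],
    [-0.3, 0, 0],
    [-0.3, 0, 0],
    [0, 0, 0],
  ],
  delta_rot=[
    [0, 0, 0],
    [0, 0, 0],
    [0, 0, 0],
    [0, 0, 0],
    [0, 0, 0],
    [0, 0, 0],
    [0, 0, 0],
    [0, 0, 0],
    [0, 0, 0],
    [0, 0, 0],
  ],
  gripper=[0.4, 0.4, 0.4, 0.4, 0.4, 0.4, 0.4, 0.4, 0.4, 0.4],
)

```text
clock: 25.25
ee_pos: [545.9, 258.1, 13.2]
orientation: [[-0.996, 0.091, -0.0], [0.091, 0.996, -0.0], [0.0, -0.0, -1.0]]
wrist_force: [0.2, -0.2, -1.1]
width: 44.7
```

Emit:
step_arm(
  linear=[
    [-0.15, 0, 0],
    [-0.15, 0, 0],
    [-0.12, 0, 0],
    [0, 0, 0],
  ],
  delta_rot=[
    [0, 0, 0],
    [0, 0, 0],
    [0, 0, 0],
    [0, 0, 0],
  ],
  gripper=[0.4, 0.4, 0.4, 0.4],
)

```text
clock: 25.75
ee_pos: [556.1, 257.2, 13.3]
orientation: [[-0.996, 0.091, 0.0], [0.091, 0.996, -0.0], [-0.0, -0.0, -1.0]]
wrist_force: [1.3, 0.1, -1.0]
width: 44.9
```

Emit:
step_arm(
  linear=[
    [-0.1, 0, 0],
    [-0.1, 0, 0],
    [-0.1, 0, 0],
    [0, 0, 0],
  ],
  delta_rot=[
    [0, 0, 0],
    [0, 0, 0],
    [0, 0, 0],
    [0, 0, 0],
  ],
  gripper=[0.4, 0.4, 0.4, 0.4],
)

```text
clock: 26.25
ee_pos: [558.1, 256.8, 11.7]
orientation: [[-0.996, 0.089, -0.011], [0.089, 0.996, -0.0], [0.011, -0.001, -1.0]]
wrist_force: [-23.7, 1.2, 4.7]
width: 45.0
```

Run:
```python
from h import *
plan(600.7,-225.5,100,191.5,start=[558.1,256.8,110])
```

```text
from [558.1 256.8 110. ] psi 174.90; turn total -2.767; shift total [  2.176 -19.244   0.4  ] rows 20 each [ 0.109 -0.962  0.02 ]
```

Emit:
step_arm(
  linear=[
    [0.1, 0, 0],
    [0, 0, 0],
    [0, 0, -0.8],
    [0, 0, -1],
    [0, 0, -1],
    [0, 0, -1],
    [0, 0, 0],
    [0, 0, 0],
    [0, 0, 0],
  ],
  delta_rot=[
    [0, 0, 0],
    [0, 0, 0],
    [0, 0, 0],
    [0, 0, 0],
    [0, 0, 0],
    [0, 0, 0],
    [0, 0, -0.93],
    [0, 0, -0.93],
    [0, 0, -0.93],
  ],
  gripper=[0.65, 0.65, 0.65, 0.65, 0.65, 0.7, 0.7, 0.7, 0.7],
)

```text
clock: 27.38
ee_pos: [561.6, 256.8, 110.4]
orientation: [[-0.979, -0.203, 0.002], [-0.203, 0.979, 0.001], [-0.002, 0.0, -1.0]]
wrist_force: [0.2, -0.7, 0.5]
width: 59.8
```

Run:
```python
from h import *
plan(600.7,-225.5,100,191.5)
s=grab("scene"); print(cassettes(s,"scene"))
```

```text
from [561.6 256.8 110.4] psi 191.71; turn total 0.034; shift total [  2.315 -19.216   0.415] rows 20 each [ 0.116 -0.961  0.021]
[(0.8, array([ 602.1, -348. ]), array([ 48., 101.]), -11.2), (0.62, array([548.3, 260.5]), array([48., 24.]), 86.5)]
```

Emit:
step_arm(
  linear=[
    [0.12, -0.96, 0],
    [0.12, -0.96, 0],
    [0.12, -0.96, 0],
    [0.12, -0.96, 0],
    [0.12, -0.96, 0],
    [0.12, -0.96, 0],
    [0.12, -0.96, 0],
    [0.12, -0.96, 0],
    [0.12, -0.96, 0],
    [0.12, -0.96, 0],
    [0.12, -0.96, 0],
    [0.12, -0.96, 0],
    [0.12, -0.96, 0],
    [0.12, -0.96, 0],
    [0.12, -0.96, 0],
    [0.12, -0.96, 0],
    [0.12, -0.96, 0],
    [0.12, -0.96, 0],
    [0.12, -0.96, 0],
    [0.1, -0.96, 0],
  ],
  delta_rot=[
    [0, 0, 0],
    [0, 0, 0],
    [0, 0, 0],
    [0, 0, 0],
    [0, 0, 0],
    [0, 0, 0],
    [0, 0, 0],
    [0, 0, 0],
    [0, 0, 0],
    [0, 0, 0],
    [0, 0, 0],
    [0, 0, 0],
    [0, 0, 0],
    [0, 0, 0],
    [0, 0, 0],
    [0, 0, 0],
    [0, 0, 0],
    [0, 0, 0],
    [0, 0, 0],
    [0, 0, 0],
  ],
  gripper=[0.7, 0.7, 0.7, 0.7, 0.7, 0.7, 0.7, 0.7, 0.7, 0.7, 0.7, 0.7, 0.7, 0.7, 0.7, 0.7, 0.7, 0.7, 0.7, 0.7],
)

```text
clock: 29.98
ee_pos: [598.6, -227.1, 108.4]
orientation: [[-0.98, -0.2, 0.0], [-0.2, 0.98, -0.0], [-0.0, -0.0, -1.0]]
wrist_force: [0.7, 0.2, -1.0]
width: 59.6
```

Run:
```python
from h import *
f=grab("wrist","pics/w5.png"); print(cassettes(f,"wrist"))
s=grab("scene"); print(cassettes(s,"scene"))
t=grab("top","pics/t5.png"); print(cassettes(t,"top"))
plan(600.7,-225.5,60,191.5)
```

```text
[(0.76, array([ 599.4, -347.5]), array([49., 99.]), -11.3), (0.73, array([ 632.3, -218.7]), array([99., 46.]), 11.4)]
[(0.95, array([ 635.2, -220.5]), array([100.,  49.]), 13.7), (0.93, array([ 601.9, -349.3]), array([48., 98.]), -11.8)]
[(0.83, array([ 633.3, -216.3]), array([97., 48.]), 9.9), (0.68, array([563.9, 260. ]), array([51., 42.]), 84.0)]
from [ 598.6 -225.1  108.2] psi 191.56; turn total 0.010; shift total [-0.078 -0.033  1.928] rows 2 each [-0.039 -0.017  0.964]
```

View pics/w5.png

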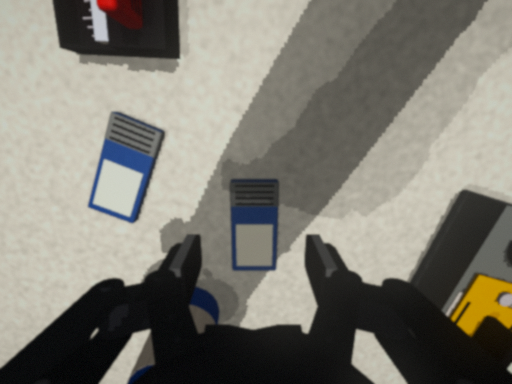

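View pics/t5.png

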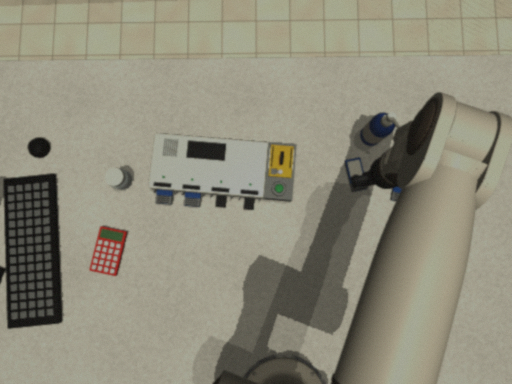

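Emit:
step_arm(
  linear=[
    [-0.06, -0.04, 0.9],
    [0, 0, 0.9],
    [0, 0, 0.9],
    [0, 0, 0.8],
    [0, 0, 0.5],
    [0, 0, 0.3],
    [0, 0, 0],
    [0, 0, 0],
    [0, 0, 0],
    [0, 0, 0],
  ],
  delta_rot=[
    [0, 0, 0],
    [0, 0, 0],
    [0, 0, 0],
    [0, 0, 0],
    [0, 0, 0],
    [0, 0, 0],
    [0, 0, 0],
    [0, 0, 0],
    [0, 0, 0],
    [0, 0, 0],
  ],
  gripper=[0.7, 0.7, 0.7, 0.7, 0.7, 0.7, 0.7, 0.4, 0.4, 0.4],
)

```text
clock: 31.52
ee_pos: [600.9, -226.4, 1.8]
orientation: [[-0.98, -0.2, 0.002], [-0.2, 0.98, -0.001], [-0.001, -0.001, -1.0]]
wrist_force: [-0.7, -0.2, 5.8]
width: 44.8
```

Run:
```python
from h import *
f=grab("wrist","pics/w6.png")
P=rw(-190,-1);print(P, P-35)
s,p,R,ps=cur(); print(p)
plan(455,-226,60,191.5,start=[p[0],p[1],60])
plan(P[0],P[1],60,174.8,start=[455,-226,60])
```

```text
[465.69133168 182.72430584] [430.69133168 147.72430584]
[ 600.8805395  -226.32025311    1.82336279]
from [ 600.9 -226.3   60. ] psi 191.54; turn total 0.007; shift total [5.716 1.176 0.   ] rows 6 each [0.953 0.196 0.   ]
from [ 455. -226.   60.] psi 191.54; turn total 2.790; shift total [ 1.056 16.32   0.   ] rows 17 each [0.062 0.96  0.   ]
```

Emit:
step_arm(
  linear=[
    [0, 0, -0.4],
    [0, 0, -0.8],
    [0, 0, -0.8],
    [0, 0, -0.4],
    [0.95, 0.2, 0],
    [0.95, 0.2, 0],
    [0.95, 0.2, 0],
    [0.95, 0.2, 0],
    [0.95, 0.2, 0],
    [0.95, 0.2, 0],
    [0, 0, 0],
    [0, 0, 0],
    [0, 0, 0],
    [0.06, 0.96, 0],
    [0.06, 0.96, 0],
    [0.06, 0.96, 0],
    [0.06, 0.96, 0],
    [0.06, 0.96, 0],
    [0.06, 0.96, 0],
    [0.06, 0.96, 0],
  ],
  delta_rot=[
    [0, 0, 0],
    [0, 0, 0],
    [0, 0, 0],
    [0, 0, 0],
    [0, 0, 0],
    [0, 0, 0],
    [0, 0, 0],
    [0, 0, 0],
    [0, 0, 0],
    [0, 0, 0],
    [0, 0, 0.93],
    [0, 0, 0.93],
    [0, 0, 0.93],
    [0, 0, 0],
    [0, 0, 0],
    [0, 0, 0],
    [0, 0, 0],
    [0, 0, 0],
    [0, 0, 0],
    [0, 0, 0],
  ],
  gripper=[0.4, 0.4, 0.4, 0.4, 0.4, 0.4, 0.4, 0.4, 0.4, 0.4, 0.4, 0.4, 0.4, 0.4, 0.4, 0.4, 0.4, 0.4, 0.4, 0.4],
)

```text
clock: 34.08
ee_pos: [459.5, -56.2, 61.3]
orientation: [[-0.996, 0.091, 0.0], [0.091, 0.996, -0.0], [-0.0, -0.0, -1.0]]
wrist_force: [0.4, -0.3, -1.0]
width: 44.6
```

Run:
```python
from h import *
P=rw(-190,-1)
plan(P[0],P[1],15,174.8)
```

```text
from [459.5 -56.2  61.3] psi 174.80; turn total 0.000; shift total [0.619 9.54  1.851] rows 10 each [0.062 0.954 0.185]
```

Emit:
step_arm(
  linear=[
    [0.06, 0.96, 0.1],
    [0.06, 0.96, 0.1],
    [0.06, 0.96, 0.1],
    [0.06, 0.96, 0.1],
    [0.06, 0.96, 0.1],
    [0.06, 0.96, 0.1],
    [0.06, 0.96, 0.2],
    [0.06, 0.96, 0.2],
    [0.06, 0.96, 0.3],
    [0.06, 0.93, 0.3],
    [0, 0, 0.25],
    [0, 0, 0],
    [0, 0, 0],
  ],
  delta_rot=[
    [0, 0, 0],
    [0, 0, 0],
    [0, 0, 0],
    [0, 0, 0],
    [0, 0, 0],
    [0, 0, 0],
    [0, 0, 0],
    [0, 0, 0],
    [0, 0, 0],
    [0, 0, 0],
    [0, 0, 0],
    [0, 0, 0],
    [0, 0, 0],
  ],
  gripper=[0.4, 0.4, 0.4, 0.4, 0.4, 0.4, 0.4, 0.4, 0.4, 0.4, 0.4, 0.4, 0.4],
)

```text
clock: 35.7
ee_pos: [466.3, 182.1, 14.9]
orientation: [[-0.996, 0.091, 0.0], [0.091, 0.996, 0.0], [-0.0, 0.0, -1.0]]
wrist_force: [-0.3, 0.0, -0.2]
width: 44.6
```

Run:
```python
from h import *
P=rw(-107,-1)
plan(P[0],P[1],15,174.8)
```

```text
from [466.3 182.1  14.9] psi 174.76; turn total -0.007; shift total [-3.292  0.024 -0.004] rows 4 each [-0.823  0.006 -0.001]
```

Emit:
step_arm(
  linear=[
    [-0.4, 0.02, 0],
    [-0.4, 0, 0],
    [-0.3, 0, 0],
    [-0.3, 0, 0],
    [-0.3, 0, 0],
    [-0.3, 0, 0],
    [-0.3, 0, 0],
    [-0.3, 0, 0],
    [-0.3, 0, 0],
    [-0.2, 0, 0],
    [0, 0, 0],
  ],
  delta_rot=[
    [0, 0, 0],
    [0, 0, 0],
    [0, 0, 0],
    [0, 0, 0],
    [0, 0, 0],
    [0, 0, 0],
    [0, 0, 0],
    [0, 0, 0],
    [0, 0, 0],
    [0, 0, 0],
    [0, 0, 0],
  ],
  gripper=[0.4, 0.4, 0.4, 0.4, 0.4, 0.4, 0.4, 0.4, 0.4, 0.4, 0.4],
)

```text
clock: 37.08
ee_pos: [543.6, 176.1, 14.4]
orientation: [[-0.996, 0.091, -0.0], [0.091, 0.996, -0.0], [0.0, -0.0, -1.0]]
wrist_force: [-0.2, 0.5, -0.8]
width: 44.7
```

Emit:
step_arm(
  linear=[
    [-0.12, 0, 0],
    [-0.12, 0, 0],
    [-0.12, 0, 0],
    [-0.1, 0, 0],
    [0, 0, 0],
  ],
  delta_rot=[
    [0, 0, 0],
    [0, 0, 0],
    [0, 0, 0],
    [0, 0, 0],
    [0, 0, 0],
  ],
  gripper=[0.4, 0.4, 0.4, 0.4, 0.4],
)

```text
clock: 37.7
ee_pos: [548.6, 176.0, 13.4]
orientation: [[-0.996, 0.088, -0.013], [0.088, 0.996, 0.001], [0.013, 0.0, -1.0]]
wrist_force: [-30.1, 5.6, 11.8]
width: 44.8
```

Emit:
step_arm(
  linear=[
    [0.13, 0, 0],
    [0, 0, 0],
    [0, 0, 0],
    [0, 0, -0.8],
    [0, 0, -1],
    [0, 0, -1],
    [0, 0, -1],
    [0, 0, 0],
  ],
  delta_rot=[
    [0, 0, 0],
    [0, 0, 0],
    [0, 0, 0],
    [0, 0, 0],
    [0, 0, 0],
    [0, 0, 0],
    [0, 0, 0],
    [0, 0, 1],
  ],
  gripper=[0.4, 0.65, 0.65, 0.65, 0.65, 0.65, 0.7, 0.7],
)

```text
clock: 38.7
ee_pos: [553.1, 175.6, 112.2]
orientation: [[-0.981, 0.196, 0.004], [0.196, 0.981, 0.001], [-0.004, 0.002, -1.0]]
wrist_force: [0.4, 0.3, 0.1]
width: 59.8
```

Run:
```python
from h import *
plan(567.7,-341.3,100,168.7)
s=grab("scene"); print(cassettes(s,"scene"))
```

```text
from [553.1 175.6 112.2] psi 168.67; turn total -0.005; shift total [ -4.624 -20.16    0.486] rows 21 each [-0.22  -0.96   0.023]
[(0.76, array([ 602.6, -348.7]), array([49., 99.]), -10.8), (0.5, array([547.5, 260.3]), array([49., 26.]), 86.5), (0.47, array([556.4, 342.5]), array([45., 21.]), 86.5), (0.41, array([540.3, 178.4]), array([48., 26.]), 82.8)]
```

Emit:
step_arm(
  linear=[
    [-0.22, -0.96, 0],
    [-0.22, -0.96, 0],
    [-0.22, -0.96, 0],
    [-0.22, -0.96, 0],
    [-0.22, -0.96, 0],
    [-0.22, -0.96, 0],
    [-0.22, -0.96, 0],
    [-0.22, -0.96, 0],
    [-0.22, -0.96, 0],
    [-0.22, -0.96, 0],
    [-0.22, -0.96, 0],
    [-0.22, -0.96, 0],
    [-0.22, -0.96, 0],
    [-0.22, -0.96, 0],
    [-0.22, -0.96, 0],
    [-0.22, -0.96, 0],
    [-0.22, -0.96, 0],
    [-0.22, -0.96, 0],
    [-0.22, -0.96, 0],
    [-0.22, -0.96, 0],
  ],
  delta_rot=[
    [0, 0, 0],
    [0, 0, 0],
    [0, 0, 0],
    [0, 0, 0],
    [0, 0, 0],
    [0, 0, 0],
    [0, 0, 0],
    [0, 0, 0],
    [0, 0, 0],
    [0, 0, 0],
    [0, 0, 0],
    [0, 0, 0],
    [0, 0, 0],
    [0, 0, 0],
    [0, 0, 0],
    [0, 0, 0],
    [0, 0, 0],
    [0, 0, 0],
    [0, 0, 0],
    [0, 0, 0],
  ],
  gripper=[0.7, 0.7, 0.7, 0.7, 0.7, 0.7, 0.7, 0.7, 0.7, 0.7, 0.7, 0.7, 0.7, 0.7, 0.7, 0.7, 0.7, 0.7, 0.7, 0.7],
)

```text
clock: 41.3
ee_pos: [566.3, -318.4, 109.5]
orientation: [[-0.981, 0.194, -0.0], [0.194, 0.981, 0.0], [0.0, 0.0, -1.0]]
wrist_force: [-0.8, -0.8, 0.6]
width: 60.1
```

Run:
```python
from h import *
f=grab("wrist","pics/w7.png"); print(cassettes(f,"wrist"))
s=grab("scene"); print(cassettes(s,"scene"))
plan(567.7,-341.3,100,168.7)
```

```text
[(0.9, array([ 598.8, -348.7]), array([48., 99.]), -11.2)]
[(0.89, array([ 602.3, -348.9]), array([ 49., 100.]), -11.9), (0.43, array([546.7, 260.1]), array([53., 31.]), 86.5), (0.4, array([554.8, 342.8]), array([50., 28.]), 86.5)]
from [ 566.2 -317.4  109.3] psi 168.76; turn total 0.010; shift total [-0.246 -0.925  0.371] rows 1 each [-0.246 -0.925  0.371]
```

View pics/w7.png

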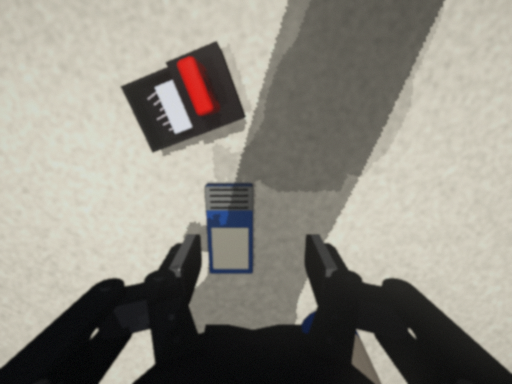

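Emit:
step_arm(
  linear=[
    [-0.22, -0.93, 0.2],
    [0, 0, 0.9],
    [0, 0, 0.9],
    [0, 0, 0.9],
    [0, 0, 0.7],
    [0, 0, 0.45],
    [0, 0, 0.3],
    [0, 0, 0],
    [0, 0, 0],
    [0, 0, 0],
    [0, 0, 0],
  ],
  delta_rot=[
    [0, 0, 0],
    [0, 0, 0],
    [0, 0, 0],
    [0, 0, 0],
    [0, 0, 0],
    [0, 0, 0],
    [0, 0, 0],
    [0, 0, 0],
    [0, 0, 0],
    [0, 0, 0],
    [0, 0, 0],
  ],
  gripper=[0.7, 0.7, 0.7, 0.7, 0.7, 0.7, 0.7, 0.7, 0.4, 0.4, 0.4],
)

```text
clock: 42.88
ee_pos: [567.7, -341.0, 1.8]
orientation: [[-0.981, 0.194, 0.001], [0.194, 0.981, -0.001], [-0.002, -0.001, -1.0]]
wrist_force: [-0.3, -0.3, 5.9]
width: 44.4
```

Run:
```python
from h import *
f=grab("wrist","pics/w8.png")
P=rw(-190,-83);print(P)
s,p,R,ps=cur(); print(p)
plan(P[0],P[1],80,174.8,start=[p[0],p[1],80])
```

```text
[458.25946011 101.06178515]
[ 567.71209534 -341.03008125    1.8513733 ]
from [ 567.7 -341.    80. ] psi 168.80; turn total -0.999; shift total [ 5.963 17.214  0.   ] rows 18 each [0.331 0.956 0.   ]
```

View pics/w8.png

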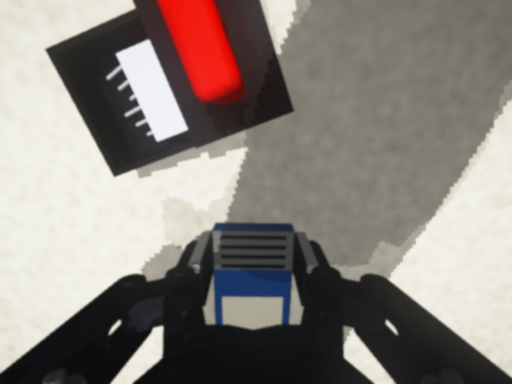

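Emit:
step_arm(
  linear=[
    [0, 0, -0.4],
    [0, 0, -0.9],
    [0, 0, -0.9],
    [0, 0, -0.9],
    [0, 0, 0],
    [0, 1, 0],
    [0, 1, 0],
    [0, 1, 0],
    [0, 1, 0],
    [0, 1, 0],
    [1, 0.6, 0],
    [1, 0.6, 0],
    [1, 0.6, 0],
    [1, 0.6, 0],
    [1, 0.6, 0],
    [0.97, 0.6, 0],
    [0, 0.96, 0],
    [0, 0.96, 0],
    [0, 0.96, 0],
    [0, 0.96, 0],
  ],
  delta_rot=[
    [0, 0, 0],
    [0, 0, 0],
    [0, 0, 0],
    [0, 0, 0],
    [0, 0, -1],
    [0, 0, 0],
    [0, 0, 0],
    [0, 0, 0],
    [0, 0, 0],
    [0, 0, 0],
    [0, 0, 0],
    [0, 0, 0],
    [0, 0, 0],
    [0, 0, 0],
    [0, 0, 0],
    [0, 0, 0],
    [0, 0, 0],
    [0, 0, 0],
    [0, 0, 0],
    [0, 0, 0],
  ],
  gripper=[0.4, 0.4, 0.4, 0.4, 0.4, 0.4, 0.4, 0.4, 0.4, 0.4, 0.4, 0.4, 0.4, 0.4, 0.4, 0.4, 0.4, 0.4, 0.4, 0.4],
)

```text
clock: 45.42
ee_pos: [446.3, -15.6, 78.3]
orientation: [[-0.996, 0.09, 0.0], [0.09, 0.996, 0.0], [-0.0, 0.0, -1.0]]
wrist_force: [-0.2, -0.1, -1.0]
width: 44.4
```

Run:
```python
from h import *
P=rw(-190,-83)
plan(P[0],P[1],15,174.8)
```

```text
from [446.3 -15.6  78.3] psi 174.83; turn total 0.005; shift total [-0.055  4.691  2.531] rows 5 each [-0.011  0.938  0.506]
```

Emit:
step_arm(
  linear=[
    [0, 0.95, 0.4],
    [0, 0.95, 0.4],
    [0, 0.95, 0.4],
    [0, 0.95, 0.4],
    [0, 0.95, 0.4],
    [0, 0, 0.5],
    [0, 0, 0],
    [0, 0, 0],
  ],
  delta_rot=[
    [0, 0, 0],
    [0, 0, 0],
    [0, 0, 0],
    [0, 0, 0],
    [0, 0, 0],
    [0, 0, 0],
    [0, 0, 0],
    [0, 0, 0],
  ],
  gripper=[0.4, 0.4, 0.4, 0.4, 0.4, 0.4, 0.4, 0.4],
)

```text
clock: 46.42
ee_pos: [457.4, 100.5, 16.1]
orientation: [[-0.996, 0.091, 0.0], [0.091, 0.996, -0.0], [-0.0, -0.0, -1.0]]
wrist_force: [-0.6, -0.7, -1.1]
width: 44.7
```

Run:
```python
from h import *
P=rw(-107,-83);print(P)
plan(P[0],P[1],15,174.8)
```

```text
[540.91786519  93.539281  ]
from [457.4 100.5  16.1] psi 174.77; turn total -0.005; shift total [-3.353  0.027  0.043] rows 4 each [-0.838  0.007  0.011]
```

Emit:
step_arm(
  linear=[
    [-0.4, 0.03, 0.04],
    [-0.4, 0, 0],
    [-0.3, 0, 0],
    [-0.3, 0, 0],
    [-0.3, 0, 0],
    [-0.3, 0, 0],
    [-0.3, 0, 0],
    [-0.3, 0, 0],
    [-0.3, 0, 0],
    [-0.2, 0, 0],
    [0, 0, 0],
  ],
  delta_rot=[
    [0, 0, 0],
    [0, 0, 0],
    [0, 0, 0],
    [0, 0, 0],
    [0, 0, 0],
    [0, 0, 0],
    [0, 0, 0],
    [0, 0, 0],
    [0, 0, 0],
    [0, 0, 0],
    [0, 0, 0],
  ],
  gripper=[0.4, 0.4, 0.4, 0.4, 0.4, 0.4, 0.4, 0.4, 0.4, 0.4, 0.4],
)

```text
clock: 47.8
ee_pos: [535.0, 94.5, 14.7]
orientation: [[-0.996, 0.091, -0.0], [0.091, 0.996, 0.0], [0.0, 0.0, -1.0]]
wrist_force: [0.1, 0.1, -1.4]
width: 44.9
```

Emit:
step_arm(
  linear=[
    [-0.12, 0, 0],
    [-0.12, 0, 0],
    [-0.12, 0, 0],
    [-0.12, 0, 0],
    [0, 0, 0],
  ],
  delta_rot=[
    [0, 0, 0],
    [0, 0, 0],
    [0, 0, 0],
    [0, 0, 0],
    [0, 0, 0],
  ],
  gripper=[0.4, 0.4, 0.4, 0.4, 0.4],
)

```text
clock: 48.42
ee_pos: [541.0, 93.2, 13.2]
orientation: [[-0.996, 0.09, -0.012], [0.09, 0.996, -0.001], [0.012, -0.002, -1.0]]
wrist_force: [-25.8, -1.0, 8.9]
width: 44.4
```

Emit:
step_arm(
  linear=[
    [0.13, 0, 0],
    [0, 0, 0],
    [0, 0, 0],
    [0, 0, -0.8],
    [0, 0, -1],
    [0, 0, -1],
    [0, 0, -1],
    [0, 0, -0.8],
    [0, 0, 0],
  ],
  delta_rot=[
    [0, 0, 0],
    [0, 0, 0],
    [0, 0, 0],
    [0, 0, 0],
    [0, 0, 0],
    [0, 0, 0],
    [0, 0, 0],
    [0, 0, 0],
    [0, 0, 0],
  ],
  gripper=[0.4, 0.65, 0.65, 0.65, 0.65, 0.65, 0.6, 0.6, 0.6],
)

```text
clock: 49.55
ee_pos: [544.6, 93.9, 131.4]
orientation: [[-0.996, 0.091, 0.003], [0.091, 0.996, 0.001], [-0.003, 0.001, -1.0]]
wrist_force: [-0.8, 0.3, -0.1]
width: 51.1
```

Run:
```python
from h import *
f=grab("top"); g=f['frame'].astype(int)
im=f['frame'][:,:,::-1]
cv2.imwrite('pics/t9.png',cv2.resize(im[120:220,140:310],None,fx=4.6,fy=4.6,interpolation=cv2.INTER_CUBIC))
m=(g.max(2)<60); m[:, :270]=0; m[:,294:]=0; m[:146]=0; m[170:]=0
n,l,S,c=cv2.connectedComponentsWithStats(m.astype(np.uint8))
for i in range(1,n):
    if S[i][4]>12: print(S[i],c[i],back(f,c[i],84),back(f,c[i],70))
B=wr(back(f,[(281.5,158)],76)); print(B)
plan(675,0,135,174.8)
```

```text
[271 146  13  24 169] [277.0591716  158.24260355] [[666.29890928  13.4835015   84.        ]] [[669.25268643  12.82303113  70.        ]]
[[  28.5311012  -163.68468291]]
from [544.   93.8 130. ] psi 174.80; turn total 0.000; shift total [-5.558 -3.261 -0.2  ] rows 6 each [-0.926 -0.544 -0.033]
```

View pics/t9.png

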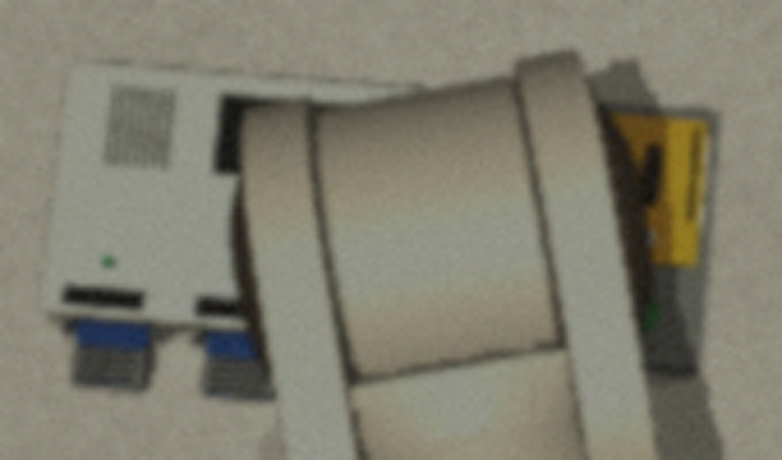

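Emit:
step_arm(
  linear=[
    [-0.9, -0.55, 0],
    [-0.9, -0.55, 0],
    [-0.9, -0.55, 0],
    [-0.9, -0.55, 0],
    [-0.9, -0.55, 0],
    [-0.8, -0.48, 0],
    [0, 0, 0],
    [0, 0, 0],
  ],
  delta_rot=[
    [0, 0, 0],
    [0, 0, 0],
    [0, 0, 0],
    [0, 0, 0],
    [0, 0, 0],
    [0, 0, 0],
    [0, 0, 0],
    [0, 0, 0],
  ],
  gripper=[0.6, 0.6, 0.6, 0.6, 0.6, 0.6, 0.6, 0.6],
)

```text
clock: 50.6
ee_pos: [667.5, 1.6, 128.7]
orientation: [[-0.996, 0.091, -0.002], [0.091, 0.996, 0.0], [0.002, 0.0, -1.0]]
wrist_force: [-0.1, 0.8, 0.8]
width: 51.1
```

Run:
```python
from h import *
f=grab("wrist","pics/w9.png")
s=grab("scene"); im=s['frame'][:,:,::-1]
cv2.imwrite('pics/s9.png',cv2.resize(im[130:290,200:380],None,fx=3.7,fy=3.7,interpolation=cv2.INTER_CUBIC))
```

```text
(no output)
```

View pics/w9.png

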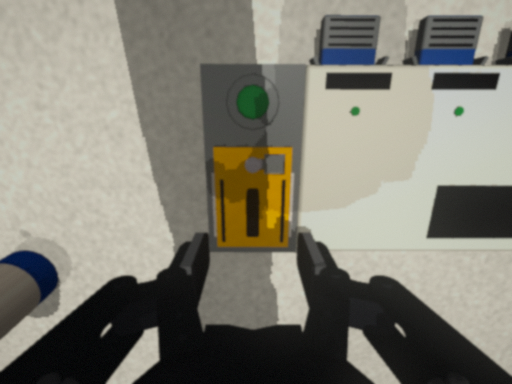

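View pics/s9.png

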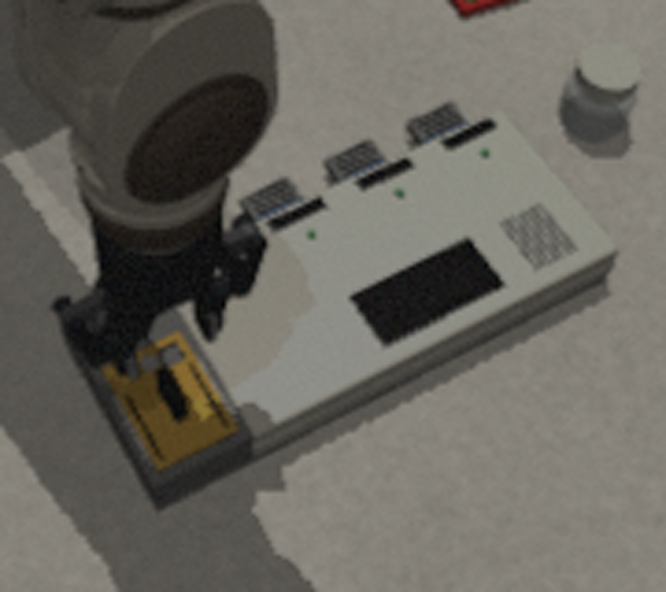

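Run:
```python
from h import *
f=grab("wrist")
print('cam',-f['R'].T@f['t'])
for uv,z in [((252,188),54),((252,236),84),((254,165),58),((276,164),54),((253,147),54),((253,247),54),((253,101),68),((215,165),54),((292,165),54)]:
    b=back(f,[uv],z); print(uv,z,b.round(1),wr(b).round(1))
for P in [(668,1,84)]: print(proj(f,P))
```

```text
cam [590.3390253    8.88801202 272.94228905]
(252, 188) 54 [[654.5   2.6  54. ]] [[  14.3 -163.2]]
(252, 236) 84 [[ 6.846e+02 -1.000e-01  8.400e+01]] [[  44.6 -163.2]]
(254, 165) 58 [[634.    6.1  58. ]] [[  -6.4 -161.6]]
(276, 164) 54 [[635.6  24.4  54. ]] [[  -6.5 -143.3]]
(253, 147) 54 [[619.9   6.6  54. ]] [[ -20.5 -162.4]]
(253, 247) 54 [[710.7  -1.6  54. ]] [[  70.7 -162.4]]
(253, 101) 68 [[584.9   9.7  68. ]] [[ -55.6 -162.5]]
(215, 165) 54 [[631.8 -26.2  54. ]] [[  -5.6 -194. ]]
(292, 165) 54 [[637.6  37.6  54. ]] [[  -5.6 -130. ]]
[[251.42124595 216.25788648]]
```

Emit:
step_arm(
  linear=[
    [-0.12, 0, 0.7],
    [0, 0, 0.8],
    [0, 0, 0.8],
    [0, 0, 0.4],
    [0, 0, 0],
    [0, 0, 0],
    [0, 0, 0],
    [0, 0, 0],
    [0, 0, 0],
    [0, 0, 0],
  ],
  delta_rot=[
    [0, 0, 0],
    [0, 0, 0],
    [0, 0, 0],
    [0, 0, 0],
    [0, 0, 0],
    [0, 0, 0],
    [0, 0, 0],
    [0, 0, 0],
    [0, 0, 0],
    [0, 0, 0],
  ],
  gripper=[0.6, 0.6, 0.6, 0.6, 0.3, 0.15, 0, 0, 0, 0],
)

```text
clock: 52.0
ee_pos: [671.6, 1.0, 63.3]
orientation: [[-0.996, 0.091, 0.002], [0.091, 0.996, 0.0], [-0.002, 0.0, -1.0]]
wrist_force: [-1.2, 0.1, 5.2]
width: 9.1
```

Run:
```python
from h import *
f=grab("wrist","pics/w10.png"); print(wr(cur()[1]))
```

```text
[[  31.53954275 -163.27631807]]
```

View pics/w10.png

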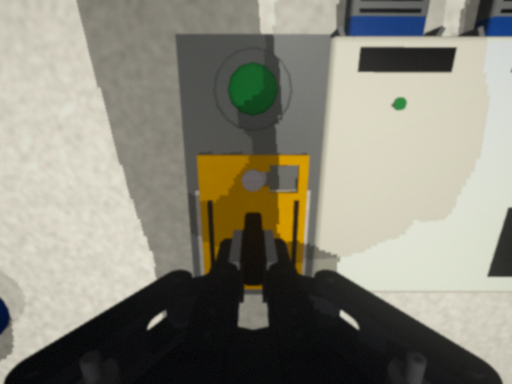

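Emit:
step_arm(
  linear=[
    [0, -0.15, 0],
    [0, -0.15, 0],
    [0, -0.15, 0],
    [0, -0.15, 0],
    [0, -0.12, 0],
    [0, 0, 0],
  ],
  delta_rot=[
    [0, 0, 0],
    [0, 0, 0],
    [0, 0, 0],
    [0, 0, 0],
    [0, 0, 0],
    [0, 0, 0],
  ],
  gripper=[0, 0, 0, 0, 0, 0],
)

```text
clock: 52.8
ee_pos: [669.9, -16.7, 63.1]
orientation: [[-0.996, 0.09, 0.002], [0.09, 0.996, 0.0], [-0.001, 0.001, -1.0]]
wrist_force: [0.2, 1.7, 5.6]
width: 9.0
```

Run:
```python
from h import *
f=grab("wrist","pics/w11.png"); print(wr(cur()[1]))
```

```text
[[  31.49421574 -181.12621225]]
```

View pics/w11.png

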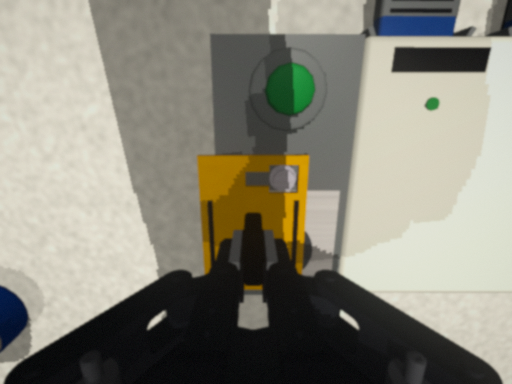

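Emit:
step_arm(
  linear=[
    [0, 0, -0.2],
    [0, 0, -0.2],
    [0, 0, -0.2],
    [0, 0, -0.2],
    [0, 0, 0],
  ],
  delta_rot=[
    [0, 0, 0],
    [0, 0, 0],
    [0, 0, 0],
    [0, 0, 0],
    [0, 0, 0],
  ],
  gripper=[0, 0, 0, 0, 0],
)

```text
clock: 53.48
ee_pos: [669.7, -16.9, 82.9]
orientation: [[-0.996, 0.091, 0.001], [0.091, 0.996, -0.0], [-0.001, -0.0, -1.0]]
wrist_force: [0.1, -0.1, -0.4]
width: 9.2
```

Run:
```python
from h import *
f=grab("wrist","pics/w12.png"); print(wr(cur()[1]))
```

```text
[[  31.1112012 -181.3427888]]
```

View pics/w12.png

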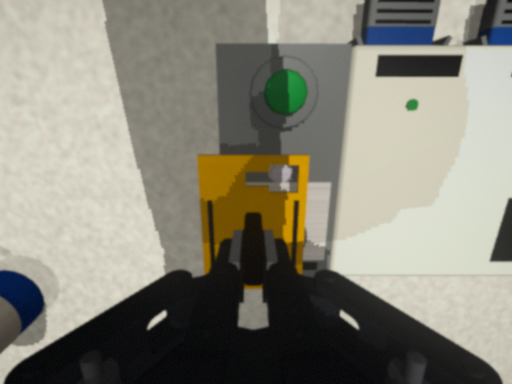

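Run:
```python
from h import *
plan(460,-130,120,174.8,start=[669.7,-16.9,120])
```

```text
from [669.7 -16.9 120. ] psi 174.80; turn total 0.001; shift total [ 7.943 -5.266  0.   ] rows 8 each [ 0.993 -0.658  0.   ]
```

Emit:
step_arm(
  linear=[
    [0, 0, -0.8],
    [0, 0, -0.8],
    [0.88, -0.59, 0],
    [0.88, -0.59, 0],
    [0.88, -0.59, 0],
    [0.88, -0.59, 0],
    [0.88, -0.59, 0],
    [0.88, -0.59, 0],
    [0.88, -0.59, 0],
    [0.88, -0.59, 0],
    [0.88, -0.59, 0.2],
    [0, 0, 1],
    [0, 0, 1],
    [0, 0, 1],
    [0, 0, 0.6],
    [0, 0, 0],
  ],
  delta_rot=[
    [0, 0, 0],
    [0, 0, 0],
    [0, 0, 0],
    [0, 0, 0],
    [0, 0, 0],
    [0, 0, 0],
    [0, 0, 0],
    [0, 0, 0],
    [0, 0, 0],
    [0, 0, 0],
    [0, 0, 0],
    [0, 0, 0],
    [0, 0, 0],
    [0, 0, 0],
    [0, 0, 0],
    [0, 0, 0],
  ],
  gripper=[0, 0, 0, 0, 0, 0, 0, 0, 0, 0, 0, 0, 0, 0, 0, 0],
)

```text
clock: 55.52
ee_pos: [459.6, -130.9, 26.5]
orientation: [[-0.996, 0.091, -0.002], [0.091, 0.996, 0.001], [0.002, 0.0, -1.0]]
wrist_force: [0.3, -0.4, -0.4]
width: 9.1
```

Emit:
step_arm(
  linear=[
    [0, 0, 0.2],
    [0, 0, 0.15],
    [0, 0, 0.1],
    [0, 0, 0],
  ],
  delta_rot=[
    [0, 0, 0],
    [0, 0, 0],
    [0, 0, 0],
    [0, 0, 0],
  ],
  gripper=[0, 0, 0, 0],
)

```text
clock: 56.02
ee_pos: [460.2, -131.1, 16.0]
orientation: [[-0.996, 0.091, -0.0], [0.091, 0.996, 0.0], [0.0, -0.0, -1.0]]
wrist_force: [0.9, -1.1, -0.2]
width: 9.4
```

Emit:
step_arm(
  linear=[
    [0, 0, 0.08],
    [0, 0, 0],
  ],
  delta_rot=[
    [0, 0, 0],
    [0, 0, 0],
  ],
  gripper=[0, 0],
)

```text
clock: 56.28
ee_pos: [460.2, -131.1, 13.9]
orientation: [[-0.996, 0.091, -0.0], [0.091, 0.996, 0.0], [0.0, 0.0, -1.0]]
wrist_force: [-0.3, 0.1, -1.0]
width: 9.4
```

Emit:
step_arm(
  linear=[
    [0, 0, 0.08],
    [0, 0, 0],
  ],
  delta_rot=[
    [0, 0, 0],
    [0, 0, 0],
  ],
  gripper=[0, 0],
)

```text
clock: 56.52
ee_pos: [460.2, -131.1, 11.9]
orientation: [[-0.996, 0.091, -0.0], [0.091, 0.996, 0.0], [0.0, 0.0, -1.0]]
wrist_force: [-0.4, 0.1, -0.8]
width: 9.0
```

Emit:
step_arm(
  linear=[
    [0, 0, 0.05],
    [0, 0, 0],
  ],
  delta_rot=[
    [0, 0, 0],
    [0, 0, 0],
  ],
  gripper=[0, 0],
)

```text
clock: 56.78
ee_pos: [460.3, -131.2, 11.8]
orientation: [[-0.996, 0.091, 0.0], [0.091, 0.996, -0.0], [-0.0, -0.0, -1.0]]
wrist_force: [-4.2, 0.9, 9.0]
width: 9.0
```

Run:
```python
from h import *
plan(472,-332,150,189.5,start=[460.3,-131.2,140])
```

```text
from [ 460.3 -131.2  140. ] psi 174.80; turn total -2.450; shift total [ 0.864 -7.999 -0.4  ] rows 8 each [ 0.108 -1.    -0.05 ]
```

Emit:
step_arm(
  linear=[
    [0, 0, 0],
    [0, 0, 0],
    [0, 0, -0.6],
    [0, 0, -0.9],
    [0, 0, -1],
    [0, 0, -1],
    [0, 0, -1],
    [0, 0, -1],
    [0, 0, 0],
    [0, 0, 0],
    [0, 0, 0],
  ],
  delta_rot=[
    [0, 0, 0],
    [0, 0, 0],
    [0, 0, 0],
    [0, 0, 0],
    [0, 0, 0],
    [0, 0, 0],
    [0, 0, 0],
    [0, 0, 0],
    [0, 0, -0.82],
    [0, 0, -0.82],
    [0, 0, -0.81],
  ],
  gripper=[0.35, 0.35, 0.35, 0.35, 0.35, 0.45, 0.5, 0.5, 0.5, 0.5, 0.5],
)

```text
clock: 58.15
ee_pos: [460.4, -131.2, 149.4]
orientation: [[-0.986, -0.168, 0.001], [-0.168, 0.986, -0.0], [-0.001, -0.0, -1.0]]
wrist_force: [-0.0, 0.1, 0.6]
width: 43.1
```

Run:
```python
from h import *
f=grab("wrist","pics/w13.png")
plan(472,-332,150,189.5)
t=grab("top"); im=t['frame'][:,:,::-1]
cv2.imwrite('pics/t13.png',cv2.resize(im[120:260,140:430],None,fx=2.7,fy=2.7,interpolation=cv2.INTER_CUBIC))
```

```text
from [ 460.4 -131.2  149.3] psi 189.89; turn total 0.065; shift total [ 0.866 -7.999 -0.027] rows 8 each [ 0.108 -1.    -0.003]
```

View pics/w13.png

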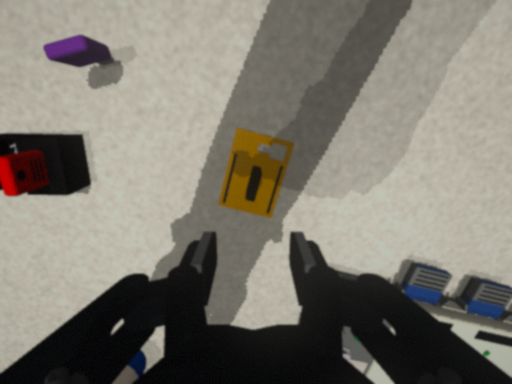

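View pics/t13.png

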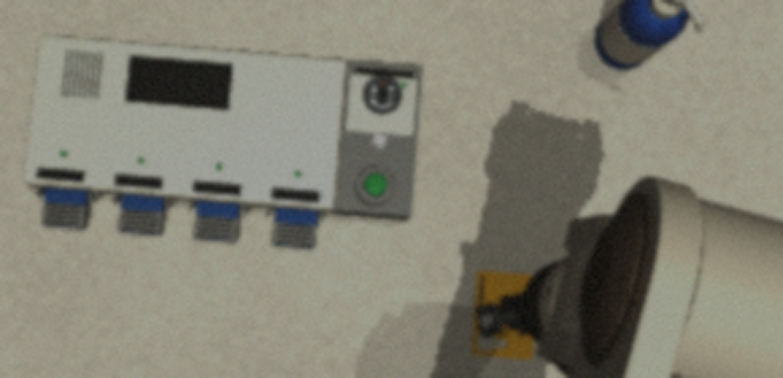

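Emit:
step_arm(
  linear=[
    [0.1, -1, 0],
    [0.1, -1, 0],
    [0.1, -1, 0],
    [0.1, -1, 0],
    [0.1, -1, 0],
    [0.1, -1, 0],
    [0.1, -1, 0],
    [0.15, -1, 0],
    [0, 0, 0],
    [0, 0, 0],
  ],
  delta_rot=[
    [0, 0, 0],
    [0, 0, 0],
    [0, 0, 0],
    [0, 0, 0],
    [0, 0, 0],
    [0, 0, 0],
    [0, 0, 0],
    [0, 0, 0],
    [0, 0, 0],
    [0, 0, 0],
  ],
  gripper=[0.5, 0.5, 0.5, 0.5, 0.5, 0.5, 0.5, 0.5, 0.5, 0.5],
)

```text
clock: 59.5
ee_pos: [472.2, -331.7, 148.3]
orientation: [[-0.986, -0.164, -0.0], [-0.164, 0.986, 0.0], [0.0, 0.0, -1.0]]
wrist_force: [1.4, 0.1, 0.2]
width: 42.9
```

Run:
```python
from h import *
f=grab("wrist","pics/w14.png")
im=f['frame'].astype(int); r,g,b=im[...,0],im[...,1],im[...,2]
m=(r>g*2)&(r>b*2)&(r>90)
n,l,S,c=cv2.connectedComponentsWithStats(m.astype(np.uint8)); i=1+S[1:,4].argmax(); print(S[i],c[i],[np.round(v,1) for v in rect(f,l==i,80)])
s=grab("scene"); t=grab("top")
B=[(t,(281.5,155.2))]
print('lock',back(t,[(281.5,155.2)],51),wr(back(t,[(281.5,155.2)],51)))
im=t['frame'][:,:,::-1]
cv2.imwrite('pics/t14.png',cv2.resize(im[130:210,260:310],None,fx=7,fy=7,interpolation=cv2.INTER_CUBIC))
im=s['frame'][:,:,::-1]
cv2.imwrite('pics/s14.png',cv2.resize(im[190:270,205:285],None,fx=7,fy=7,interpolation=cv2.INTER_CUBIC))
print(cur()[1],cur()[3])
```

```text
[242 175  14  45 530] [248.42075472 197.73962264] [array([ 466.1, -335.9]), array([38.7, 11.1]), np.float64(9.4)]
lock [[ 6.81903563e+02 -6.78153451e-01  5.10000000e+01]] [[  41.94462646 -164.05177544]]
[ 472.40595276 -331.29279906  148.48535305] 189.53187122878518
```

View pics/w14.png

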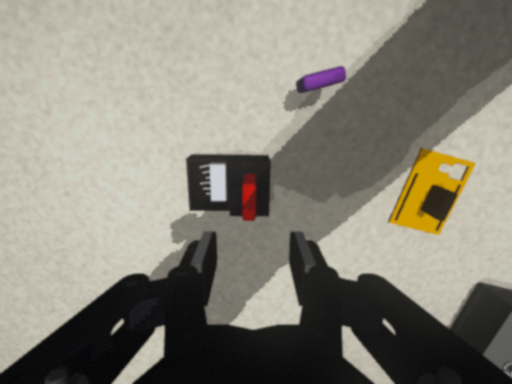

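View pics/t14.png

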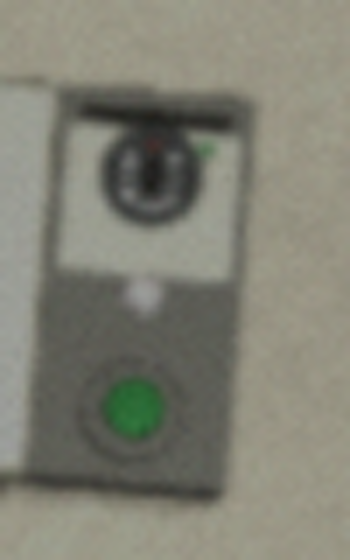

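View pics/s14.png

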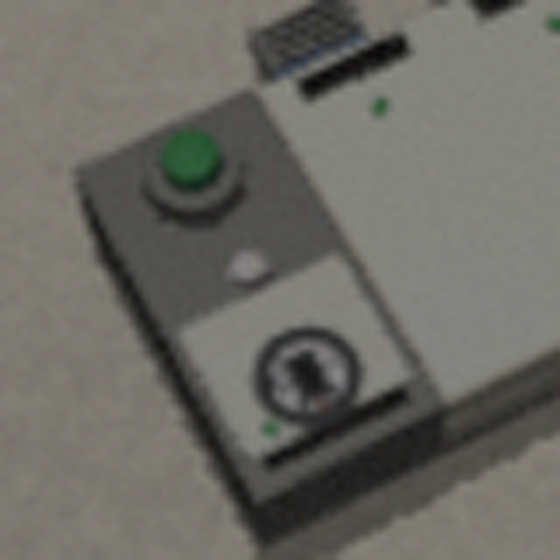

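Run:
```python
from h import *
f=grab("wrist")
print(back(f,[(248.5,175)],40),back(f,[(248.5,220)],80),back(f,[(248.5,175)],42))
s=grab("scene")
im=s['frame'].astype(int); r,g,b=im[...,0],im[...,1],im[...,2]
for nm,F in (("scene",s),("top",grab("top"))):
    im=F['frame'].astype(int); r,g,b=im[...,0],im[...,1],im[...,2]
    m=(r>g*1.8)&(r>b*1.6)&(r>60)
    n,l,S,c=cv2.connectedComponentsWithStats(m.astype(np.uint8))
    for i in range(1,n):
        if S[i][4]>15: print(nm,S[i],back(F,c[i],60).round(1))
    # predicted projected bbox of key box for hypothesis
    a=np.radians(9.5);
    for cx in (468,471,474):
        P=[]
        for u in(-17,17):
            for v in(-6,6):
                for z in(40,80): P.append([cx+u*np.cos(a)-v*np.sin(a),-334.5+u*np.sin(a)+v*np.cos(a),z])
        q=proj(F,np.array(P)); print(nm,cx,q.min(0).round(1),q.max(0).round(1))
```

```text
[[ 456.95446408 -337.54131297   40.        ]] [[ 486.42514213 -332.1643494    80.        ]] [[ 456.46952986 -337.59142533   42.        ]]
scene [309 104  36  29 202] [[464.9 449.1  60. ]]
scene [ 91 239   8  10  39] [[ 461.  -338.5   60. ]]
scene 468 [ 88.5 235.9] [105.  253.8]
scene 471 [ 88.8 236.7] [105.4 254.7]
scene 474 [ 89.2 237.6] [105.8 255.6]
top [ 90 227  37  49 554] [[414.1 475.5  60. ]]
top 468 [399.4 224.2] [412.3 237.6]
top 471 [399.4 223.1] [412.2 236.5]
top 474 [399.3 221.9] [412.1 235.3]
```

Emit:
step_arm(
  linear=[
    [0.05, -0.14, 0.6],
    [0, 0, 1],
    [0, 0, 1],
    [0, 0, 1],
    [0, 0, 0.5],
    [0, 0, 0],
  ],
  delta_rot=[
    [0, 0, 0],
    [0, 0, 0],
    [0, 0, 0],
    [0, 0, 0],
    [0, 0, 0],
    [0, 0, 0],
  ],
  gripper=[0.5, 0.5, 0.5, 0.5, 0.5, 0.5],
  force=60,
)

```text
clock: 60.55
ee_pos: [471.1, -335.2, 44.7]
orientation: [[-0.986, -0.165, -0.002], [-0.165, 0.986, 0.001], [0.001, 0.001, -1.0]]
wrist_force: [0.7, -1.1, 0.9]
width: 42.6
```

Run:
```python
from h import *
f=grab("wrist","pics/w15.png"); print(cur()[1])
```

```text
[ 471.5791416  -335.59215749   45.80457909]
```

View pics/w15.png

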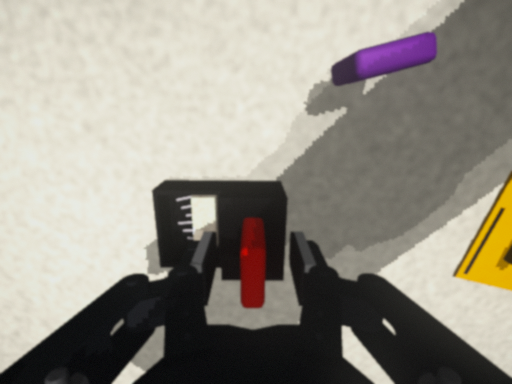

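Emit:
step_arm(
  linear=[
    [0, 0, 0],
    [0, 0, 0],
    [0, 0, 0],
    [0, 0, 0],
    [0, 0, 0],
  ],
  delta_rot=[
    [0, 0, 0],
    [0, 0, 0],
    [0, 0, 0],
    [0, 0, 0],
    [0, 0, 0],
  ],
  gripper=[0.25, 0, 0, 0, 0],
)

```text
clock: 61.22
ee_pos: [472.2, -336.0, 46.9]
orientation: [[-0.986, -0.165, 0.002], [-0.165, 0.986, -0.001], [-0.001, -0.001, -1.0]]
wrist_force: [0.4, 0.1, 6.3]
width: 11.2
```

Emit:
step_arm(
  linear=[
    [0, 0, -0.3],
    [0, 0, -0.6],
    [0, 0, -0.8],
    [0, 0, -0.8],
    [0, 0, -0.8],
    [0, 0, -0.8],
    [0, 0, 0],
    [0, 0, 0],
    [0, 0, 0],
  ],
  delta_rot=[
    [0, 0, 0],
    [0, 0, 0],
    [0, 0, 0],
    [0, 0, 0],
    [0, 0, 0],
    [0, 0, 0],
    [0, 0, 0.82],
    [0, 0, 0.82],
    [0, 0, 0.82],
  ],
  gripper=[0, 0, 0, 0, 0, 0, 0, 0, 0],
)

```text
clock: 62.35
ee_pos: [471.7, -335.6, 149.3]
orientation: [[-0.996, 0.094, 0.001], [0.094, 0.996, -0.0], [-0.001, -0.0, -1.0]]
wrist_force: [-0.1, 0.2, 0.1]
width: 11.3
```

Run:
```python
from h import *
f=grab("wrist","pics/w16.png"); print(cur()[1])
L=rw(42,-163.7); print(L)
plan(L[0],L[1],145,174.8)
```

```text
[ 471.70451665 -335.60895872  149.25516655]
[ 6.81990591e+02 -3.32844422e-01]
from [ 471.7 -335.6  149.3] psi 174.35; turn total -0.074; shift total [-7.161 14.118  0.17 ] rows 15 each [-0.477  0.941  0.011]
```

View pics/w16.png

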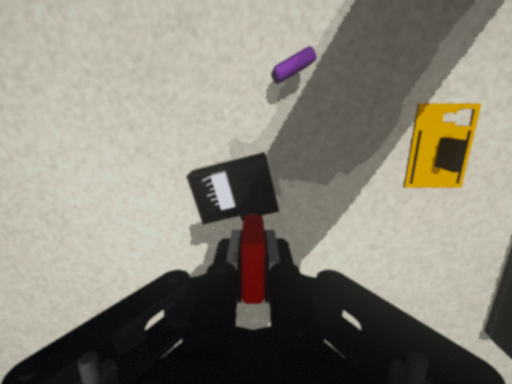

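Emit:
step_arm(
  linear=[
    [-0.48, 0.94, 0],
    [-0.48, 0.94, 0],
    [-0.48, 0.94, 0],
    [-0.48, 0.94, 0],
    [-0.48, 0.94, 0],
    [-0.48, 0.94, 0],
    [-0.48, 0.94, 0],
    [-0.48, 0.94, 0],
    [-0.48, 0.94, 0],
    [-0.48, 0.94, 0],
    [-0.5, 0.94, 0],
    [-0.5, 0.94, 0],
    [-0.5, 0.9, 0],
    [-0.5, 0.3, 0],
    [-0.4, 0, 0],
    [0, 0, 0],
    [0, 0, 0],
  ],
  delta_rot=[
    [0, 0, -0.07],
    [0, 0, 0],
    [0, 0, 0],
    [0, 0, 0],
    [0, 0, 0],
    [0, 0, 0],
    [0, 0, 0],
    [0, 0, 0],
    [0, 0, 0],
    [0, 0, 0],
    [0, 0, 0],
    [0, 0, 0],
    [0, 0, 0],
    [0, 0, 0],
    [0, 0, 0],
    [0, 0, 0],
    [0, 0, 0],
  ],
  gripper=[0, 0, 0, 0, 0, 0, 0, 0, 0, 0, 0, 0, 0, 0, 0, 0, 0],
)

```text
clock: 64.53
ee_pos: [677.2, -40.5, 148.4]
orientation: [[-0.996, 0.085, -0.0], [0.085, 0.996, -0.0], [0.0, -0.0, -1.0]]
wrist_force: [1.1, -0.4, -1.1]
width: 11.4
```

Run:
```python
from h import *
f=grab("wrist","pics/w17.png"); print(cur()[1])
L=rw(42,-163.7); print(L)
plan(L[0],L[1],110,174.8)
im=f['frame'][:,:,::-1]; cv2.imwrite('pics/w17z.png',cv2.resize(im[60:310,200:340],None,fx=2.4*2/2,fy=2.4,interpolation=cv2.INTER_CUBIC))
```

```text
[677.13528825 -40.45230329 148.48512929]
[ 6.81990591e+02 -3.32844422e-01]
from [677.1 -40.5 148.5] psi 175.14; turn total 0.057; shift total [-0.048  1.616  1.539] rows 2 each [-0.024  0.808  0.77 ]
```

View pics/w17.png

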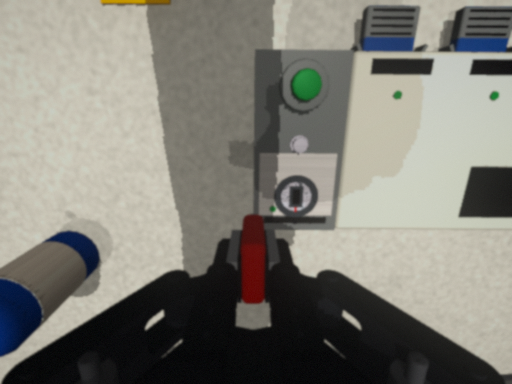

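View pics/w17z.png

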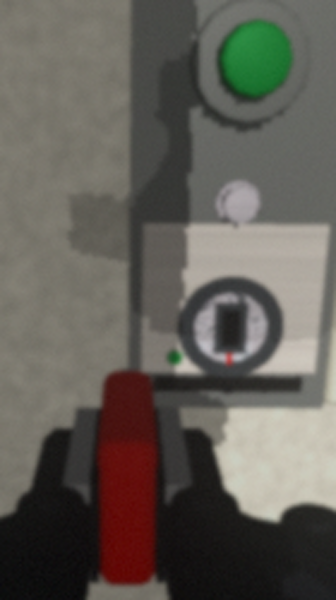

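Run:
```python
from h import *
f=grab("wrist"); t=grab("top"); s=grab("scene")
uv=(200+231/2.4,60+328/2.4); b=back(f,[uv],51); print('lock wrist',b.round(1),wr(b).round(1))
b=back(f,[(307,84)],68); print('btn wrist',b.round(1),wr(b).round(1))
for q in [(297,230),(262,50)]:
    b=back(f,[q],50); print('panel edge wrist',b.round(1),wr(b).round(1))
# top & scene from crops made earlier
for nm,F,L,B,z in (("top",t,(260+150/7,130+175/7),(260+135/7,130+407/7),0),("scene",s,(205+306/7,190+374/7),(205+191/7,190+157/7),0)):
    b=back(F,[L],51); c=back(F,[B],68); print(nm,b.round(1),wr(b).round(1),c.round(1),wr(c).round(1))
# key end in wrist: front edge bottom (253,215) at bow bottom z?
z=cur()[1][2]; b=back(f,[(253,215)],z-7); c=back(f,[(253,302)],z+33); print('key',b,c,cur()[1])
```

```text
lock wrist [[682.7   0.8  51. ]] [[  42.6 -162.5]]
btn wrist [[585.1  10.   68. ]] [[ -55.4 -162.2]]
panel edge wrist [[7.179e+02 4.000e-01 5.000e+01]] [[  77.7 -159.7]]
panel edge wrist [[555.1 -22.3  50. ]] [[ -82.4 -197. ]]
top [[ 6.825e+02 -5.000e-01  5.100e+01]] [[  42.5 -163.8]] [[586.1   7.5  68. ]] [[ -54.2 -164.6]]
scene [[684.1  -0.   51. ]] [[  44.  -163.2]] [[588.5   9.3  68. ]] [[ -52.  -162.6]]
key [[661.015026   -38.7394632  141.54204458]] [[691.06164104 -41.3588342  181.54204458]] [677.1997685  -40.27477707 148.54204458]
```

Run:
```python
from h import *
L=rw(43.6,-163.2); print(L)
plan(L[0],L[1],96,174.8)
```

```text
[6.83629323e+02 2.00856493e-02]
from [677.2 -40.3 148.5] psi 175.15; turn total 0.058; shift total [-0.11   1.628  2.102] rows 3 each [-0.037  0.543  0.701]
```

Emit:
step_arm(
  linear=[
    [-0.04, 0.55, 0.5],
    [-0.04, 0.55, 0.7],
    [-0.03, 0.53, 0.7],
    [0, 0, 0.2],
    [0, 0, 0],
    [0, 0, 0],
  ],
  delta_rot=[
    [0, 0, 0.06],
    [0, 0, 0],
    [0, 0, 0],
    [0, 0, 0],
    [0, 0, 0],
    [0, 0, 0],
  ],
  gripper=[0, 0, 0, 0, 0, 0],
)

```text
clock: 65.47
ee_pos: [684.1, -0.0, 96.5]
orientation: [[-0.996, 0.091, 0.001], [0.091, 0.996, -0.0], [-0.001, -0.0, -1.0]]
wrist_force: [-0.9, 0.3, -0.7]
width: 11.3
```

Run:
```python
from h import *
L=rw(43.6,-163.2); plan(L[0],L[1],80,174.8); print(wr(cur()[1]))
f=grab("wrist","pics/w18.png")
s=grab("scene"); im=s['frame'][:,:,::-1]
cv2.imwrite('pics/s18.png',cv2.resize(im[180:280,195:295],None,fx=6,fy=6,interpolation=cv2.INTER_CUBIC))
```

```text
from [684.1  -0.   96.5] psi 174.78; turn total -0.003; shift total [ 0.019 -0.001  0.66 ] rows 1 each [ 0.019 -0.001  0.66 ]
[[  44.07347083 -163.18157701]]
```

View pics/s18.png

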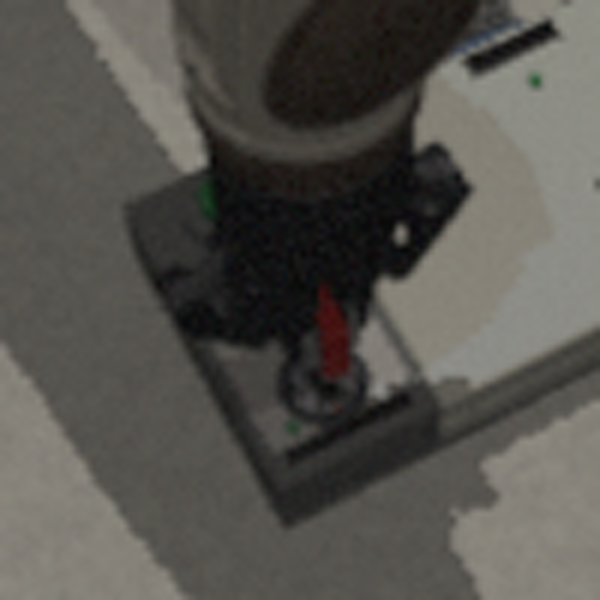

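View pics/w18.png

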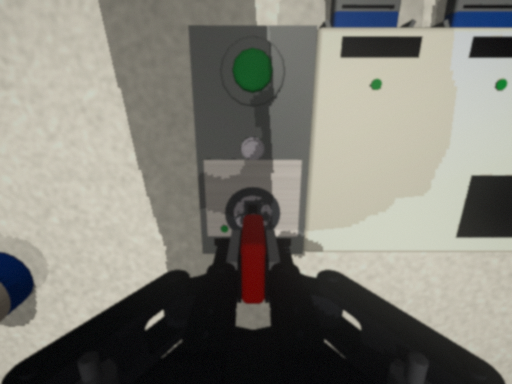

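Emit:
step_arm(
  linear=[
    [0, 0, 0.2],
    [0, 0, 0.2],
    [0, 0, 0.2],
    [0, 0, 0.1],
    [0, 0, 0],
  ],
  delta_rot=[
    [0, 0, 0],
    [0, 0, 0],
    [0, 0, 0],
    [0, 0, 0],
    [0, 0, 0],
  ],
  gripper=[0, 0, 0, 0, 0],
)

```text
clock: 66.2
ee_pos: [683.7, 0.4, 78.0]
orientation: [[-0.996, 0.091, -0.0], [0.091, 0.996, 0.0], [0.0, -0.0, -1.0]]
wrist_force: [-0.0, -0.7, -0.3]
width: 11.3
```

Emit:
step_arm(
  linear=[
    [0, 0, 0.2],
    [0, 0, 0.2],
    [0, 0, 0.2],
    [0, 0, 0],
  ],
  delta_rot=[
    [0, 0, 0],
    [0, 0, 0],
    [0, 0, 0],
    [0, 0, 0],
  ],
  gripper=[0, 0, 0, 0],
)

```text
clock: 66.7
ee_pos: [683.5, 0.4, 62.6]
orientation: [[-0.996, 0.091, -0.001], [0.091, 0.996, -0.0], [0.001, -0.0, -1.0]]
wrist_force: [-0.4, 0.1, -0.9]
width: 11.2
```

Emit:
step_arm(
  linear=[
    [0, 0, 0.1],
    [0, 0, 0.08],
    [0, 0, 0],
  ],
  delta_rot=[
    [0, 0, 0],
    [0, 0, 0],
    [0, 0, 0],
  ],
  gripper=[0, 0, 0],
)

```text
clock: 67.08
ee_pos: [683.8, 0.4, 58.7]
orientation: [[-0.996, 0.091, -0.0], [0.091, 0.996, -0.0], [0.0, -0.0, -1.0]]
wrist_force: [-0.2, -0.1, -0.6]
width: 11.2
```

Emit:
step_arm(
  linear=[
    [0, 0, 0.06],
    [0, 0, 0.04],
    [0, 0, 0],
  ],
  delta_rot=[
    [0, 0, 0],
    [0, 0, 0],
    [0, 0, 0],
  ],
  gripper=[0, 0, 0],
)

```text
clock: 67.45
ee_pos: [684.0, 0.4, 57.8]
orientation: [[-0.996, 0.091, 0.001], [0.091, 0.996, -0.0], [-0.001, 0.0, -1.0]]
wrist_force: [-2.8, -0.7, 7.7]
width: 11.1
```

Emit:
step_arm(
  linear=[
    [0, 0, -0.03],
    [0, 0, 0],
    [0, 0, 0],
    [0, 0, 0],
    [0, 0, 0],
    [0, 0, 0],
    [0, 0, 0],
    [0, 0, 0],
    [0, 0, 0],
    [0, 0, 0],
  ],
  delta_rot=[
    [0, 0, 0.5],
    [0, 0, 0.8],
    [0, 0, 0.8],
    [0, 0, 0.8],
    [0, 0, 0.8],
    [0, 0, 0.8],
    [0, 0, 0.8],
    [0, 0, 0.8],
    [0, 0, 0.8],
    [0, 0, 0],
  ],
  gripper=[0, 0, 0, 0, 0, 0, 0, 0, 0, 0],
)

```text
clock: 68.7
ee_pos: [684.2, -0.3, 57.9]
orientation: [[-0.687, 0.727, 0.001], [0.727, 0.687, -0.001], [-0.002, 0.0, -1.0]]
wrist_force: [-1.7, -4.5, 5.3]
width: 11.2
```

Run:
```python
from h import *
s=st(); print(s['wrist_torque'],s['wrist_force'],cur()[3],s['joint_pos'])
f=grab("wrist","pics/w19.png")
```

```text
[-0.89056254  0.24178973  0.00681723] [-1.67573773 -4.5121805   5.345001  ] 133.40552426757088 [ 1.27213870e-05  4.08440826e-01  2.26537639e-01  1.38765960e+00
 -1.05344395e-03  8.13238947e-01]
```

Emit:
step_arm(
  linear=[
    [0, 0, 0],
    [0, 0, 0],
    [0, 0, 0],
    [0, 0, 0],
    [0, 0, 0],
  ],
  delta_rot=[
    [0, 0, 0.8],
    [0, 0, 0.8],
    [0, 0, 0.8],
    [0, 0, 0.8],
    [0, 0, 0],
  ],
  gripper=[0, 0, 0, 0, 0],
)

```text
clock: 69.38
ee_pos: [684.1, -0.5, 57.9]
orientation: [[-0.41, 0.912, 0.001], [0.912, 0.41, -0.001], [-0.002, 0.0, -1.0]]
wrist_force: [-2.4, -6.0, 6.1]
width: 11.5
```

Run:
```python
from h import *
s=st(); print(s['wrist_torque'],s['wrist_force'],174.8-cur()[3])
```

```text
[-1.226849    0.35042907  0.02488244] [-2.39658325 -5.95290402  6.12423051] 60.57836914041002
```

Emit:
step_arm(
  linear=[
    [0, 0, 0],
    [0, 0, 0],
    [0, 0, 0],
    [0, 0, 0],
  ],
  delta_rot=[
    [0, 0, 0.7],
    [0, 0, 0.7],
    [0, 0, 0.4],
    [0, 0, 0],
  ],
  gripper=[0, 0, 0, 0],
)

```text
clock: 69.88
ee_pos: [683.8, -0.6, 57.9]
orientation: [[-0.233, 0.973, 0.001], [0.973, 0.233, -0.002], [-0.002, 0.0, -1.0]]
wrist_force: [-3.5, -5.9, 7.3]
width: 11.1
```

Run:
```python
from h import *
s=st(); print(s['wrist_torque'],s['wrist_force'],174.8-cur()[3])
f=grab("wrist","pics/w20.png")
```

```text
[-1.30021196  0.66566792 -0.10572062] [-3.50025337 -5.88889074  7.29278267] 71.34682601675436
```

View pics/w20.png

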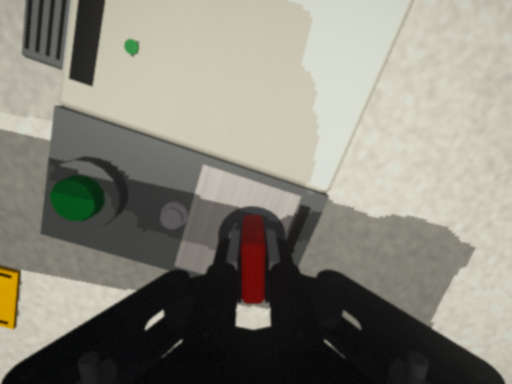

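Keep turning in small steps until the torque climbs sharply (the hard stop).

Emit:
step_arm(
  linear=[
    [0, 0, 0],
    [0, 0, 0],
    [0, 0, 0],
  ],
  delta_rot=[
    [0, 0, 0.5],
    [0, 0, 0.5],
    [0, 0, 0],
  ],
  gripper=[0, 0, 0],
)

```text
clock: 70.3
ee_pos: [683.4, -0.5, 57.9]
orientation: [[-0.13, 0.992, -0.0], [0.992, 0.13, -0.001], [-0.001, -0.001, -1.0]]
wrist_force: [-5.0, -5.5, 8.6]
width: 11.1
```

Run:
```python
from h import *
s=st(); print(s['wrist_torque'],s['wrist_force'],174.8-cur()[3])
```

```text
[-1.23306016  1.17113995  0.02539703] [-4.96707552 -5.51255827  8.63757489] 77.34980604614631
```

Emit:
step_arm(
  linear=[
    [0, 0, 0],
    [0, 0, 0],
    [0, 0, 0],
  ],
  delta_rot=[
    [0, 0, 0.5],
    [0, 0, 0.3],
    [0, 0, 0],
  ],
  gripper=[0, 0, 0],
)

```text
clock: 70.68
ee_pos: [683.2, -0.4, 57.8]
orientation: [[-0.047, 0.999, -0.001], [0.999, 0.047, -0.001], [-0.001, -0.001, -1.0]]
wrist_force: [-5.9, -5.1, 7.6]
width: 11.7
```

Run:
```python
from h import *
s=st(); print(s['wrist_torque'],s['wrist_force'],174.8-cur()[3])
```

```text
[-1.22537089  1.37634189  0.16223474] [-5.92858721 -5.12037714  7.61951886] 82.11358713877054
```

Emit:
step_arm(
  linear=[
    [0, 0, 0],
    [0, 0, 0],
    [0, 0, 0],
  ],
  delta_rot=[
    [0, 0, 0.4],
    [0, 0, 0.4],
    [0, 0, 0],
  ],
  gripper=[0, 0, 0],
)

```text
clock: 71.05
ee_pos: [683.1, -0.3, 57.8]
orientation: [[0.037, 0.999, -0.001], [0.999, -0.037, -0.001], [-0.001, -0.001, -1.0]]
wrist_force: [-6.4, -5.4, 8.6]
width: 11.0
```

Run:
```python
from h import *
s=st(); print(s['wrist_torque'],s['wrist_force'],174.8-cur()[3])
f=grab("wrist","pics/w21.png")
```

```text
[-0.98262282  1.47640603  0.35185245] [-6.40245444 -5.39594611  8.55883718] 86.89893824712502
```

View pics/w21.png

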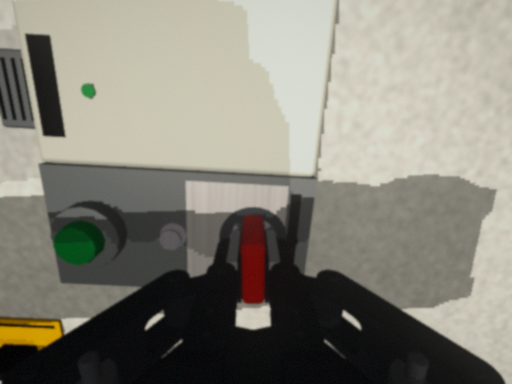

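Emit:
step_arm(
  linear=[
    [0, 0, 0],
    [0, 0, 0],
    [0, 0, 0],
    [0, 0, -0.4],
    [0, 0, -0.8],
    [0, 0, -1],
    [0, 0, -1],
    [0, 0, 0],
  ],
  delta_rot=[
    [0, 0, 0],
    [0, 0, 0],
    [0, 0, 0],
    [0, 0, 0],
    [0, 0, 0],
    [0, 0, 0],
    [0, 0, 0],
    [0, 0, 0],
  ],
  gripper=[0.3, 0.35, 0.35, 0.35, 0.35, 0.35, 0.35, 0.35],
)

```text
clock: 72.1
ee_pos: [685.1, 0.4, 141.1]
orientation: [[0.038, 0.999, 0.005], [0.999, -0.038, 0.0], [0.0, 0.005, -1.0]]
wrist_force: [0.5, -0.2, -0.0]
width: 29.9
```

Run:
```python
from h import *
f=grab("wrist","pics/w22.png"); im=f['frame'].astype(int); r,g,b=im[...,0],im[...,1],im[...,2]
m=(r>g*2)&(r>b*2)&(r>80)
n,l,S,c=cv2.connectedComponentsWithStats(m.astype(np.uint8)); i=1+S[1:,4].argmax(); print(S[i],[np.round(v,1) for v in rect(f,l==i,91)])
im=f['frame'][:,:,::-1]; cv2.imwrite('pics/w22z.png',cv2.resize(im[150:300,150:350],None,fx=3.5,fy=3.5,interpolation=cv2.INTER_CUBIC))
```

```text
[240 181  20  51 662] [array([681.4,   4.9]), array([11.5, 41.2]), np.float64(9.5)]
```

View pics/w22z.png

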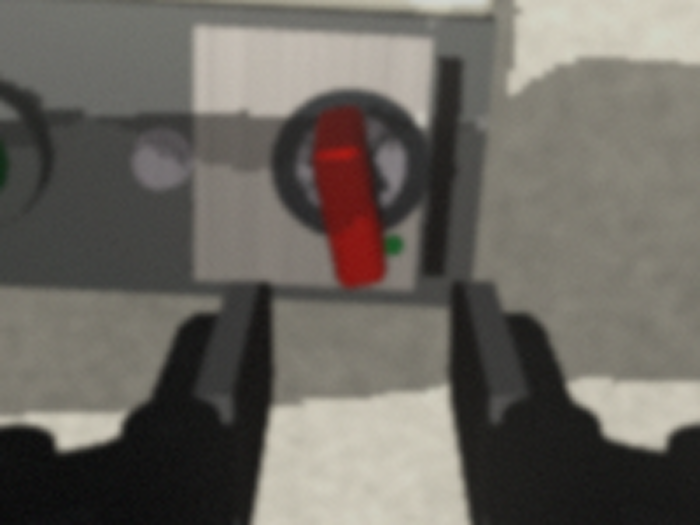

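Emit:
step_arm(
  linear=[
    [-0.9, 0, 0],
    [-0.9, 0, 0],
    [-0.9, 0, 0],
    [-0.5, 0, 0],
    [0, 0, 0],
  ],
  delta_rot=[
    [0, 0, 0],
    [0, 0, 0],
    [0, 0, 0],
    [0, 0, 0],
    [0, 0, 0],
  ],
  gripper=[0.35, 0.2, 0, 0, 0],
)

```text
clock: 72.78
ee_pos: [680.6, -80.9, 136.9]
orientation: [[0.04, 0.999, -0.0], [0.999, -0.04, 0.0], [0.0, -0.0, -1.0]]
wrist_force: [0.1, 0.9, 0.5]
width: -0.1
```

Run:
```python
from h import *
f=grab("wrist","pics/w23.png")
im=f['frame'][:,:,::-1]; p=proj(f,[683,0.1,60])[0].astype(int); print(p)
x,y=p; cv2.imwrite('pics/w23z.png',cv2.resize(im[max(y-50,0):y+50,x-60:x+60],None,fx=6,fy=6,interpolation=cv2.INTER_CUBIC))
```

```text
[252 103]
```

View pics/w23z.png

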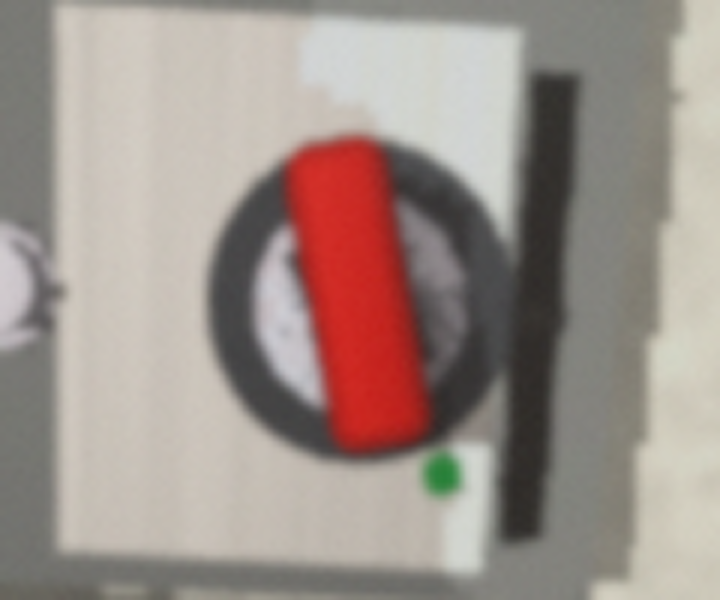

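Run:
```python
from h import *
p=cur()[3]; plan(586.3,8.9,90,p)
```

```text
from [680.7 -80.  136.9] psi 87.75; turn total -0.000; shift total [ 3.406 -3.913  1.877] rows 4 each [ 0.852 -0.978  0.469]
```

Emit:
step_arm(
  linear=[
    [0, -0.98, 0],
    [0.4, -0.98, 0],
    [1, -0.98, 0],
    [1, -0.97, 0.3],
    [1, 0, 0.8],
    [0, 0, 0.78],
    [0, 0, 0],
    [0, 0, 0],
  ],
  delta_rot=[
    [0, 0, 0],
    [0, 0, 0],
    [0, 0, 0],
    [0, 0, 0],
    [0, 0, 0],
    [0, 0, 0],
    [0, 0, 0],
    [0, 0, 0],
  ],
  gripper=[0, 0, 0, 0, 0, 0, 0, 0],
)

```text
clock: 73.82
ee_pos: [586.6, 8.6, 90.4]
orientation: [[0.039, 0.999, 0.0], [0.999, -0.039, -0.0], [-0.0, 0.0, -1.0]]
wrist_force: [-1.1, -0.2, 0.2]
width: -0.1
```

Run:
```python
from h import *
f=grab("wrist","pics/w24.png"); p=cur()[3]; plan(586.3,8.9,61,p)
```

```text
from [586.8   8.5  90.7] psi 87.76; turn total -0.000; shift total [ 0.014 -0.021  1.19 ] rows 2 each [ 0.007 -0.01   0.595]
```

View pics/w24.png

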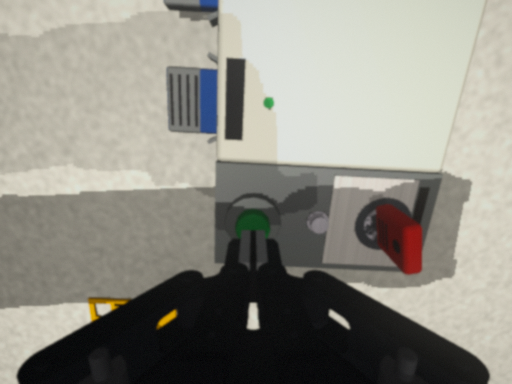

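Emit:
step_arm(
  linear=[
    [0, 0, 0.5],
    [0, 0, 0.3],
    [0, 0, 0.12],
    [0, 0, 0.12],
    [0, 0, 0.12],
    [0, 0, 0],
  ],
  delta_rot=[
    [0, 0, 0],
    [0, 0, 0],
    [0, 0, 0],
    [0, 0, 0],
    [0, 0, 0],
    [0, 0, 0],
  ],
  gripper=[0, 0, 0, 0, 0, 0],
)

```text
clock: 74.62
ee_pos: [586.7, 8.8, 65.6]
orientation: [[0.039, 0.999, 0.004], [0.999, -0.039, -0.001], [-0.0, 0.004, -1.0]]
wrist_force: [-13.3, -2.2, 32.2]
width: -0.2
```

Emit:
step_arm(
  linear=[
    [0, 0, -0.1],
    [0, 0, 0],
  ],
  delta_rot=[
    [0, 0, 0],
    [0, 0, 0],
  ],
  gripper=[0, 0],
)

```text
clock: 74.88
ee_pos: [586.5, 8.8, 65.8]
orientation: [[0.039, 0.999, 0.002], [0.999, -0.039, -0.001], [-0.0, 0.002, -1.0]]
wrist_force: [-5.4, -2.6, 17.3]
width: 0.1
```

Emit:
step_arm(
  linear=[
    [0, 0, -0.08],
    [0, 0, 0],
  ],
  delta_rot=[
    [0, 0, 0],
    [0, 0, 0],
  ],
  gripper=[0, 0],
)

```text
clock: 75.12
ee_pos: [586.4, 8.8, 66.2]
orientation: [[0.039, 0.999, 0.001], [0.999, -0.039, -0.001], [-0.001, 0.001, -1.0]]
wrist_force: [-0.6, -2.0, 4.5]
width: 0.1
```

Emit:
step_arm(
  linear=[
    [0, 0, -0.08],
    [0, 0, 0],
  ],
  delta_rot=[
    [0, 0, 0],
    [0, 0, 0],
  ],
  gripper=[0, 0],
)

```text
clock: 75.38
ee_pos: [586.4, 8.9, 67.7]
orientation: [[0.038, 0.999, 0.0], [0.999, -0.038, -0.0], [-0.0, 0.0, -1.0]]
wrist_force: [0.2, -4.0, 4.0]
width: -0.1
```

Emit:
step_arm(
  linear=[
    [0, 0, -0.08],
    [0, 0, 0],
  ],
  delta_rot=[
    [0, 0, 0],
    [0, 0, 0],
  ],
  gripper=[0, 0],
)

```text
clock: 75.62
ee_pos: [586.4, 9.2, 69.6]
orientation: [[0.038, 0.999, 0.0], [0.999, -0.038, 0.0], [0.0, 0.0, -1.0]]
wrist_force: [0.9, -2.4, 2.7]
width: 0.1
```

Emit:
step_arm(
  linear=[
    [0, 0, -0.08],
    [0, 0, 0],
  ],
  delta_rot=[
    [0, 0, 0],
    [0, 0, 0],
  ],
  gripper=[0, 0],
)

```text
clock: 75.88
ee_pos: [586.4, 9.3, 71.5]
orientation: [[0.038, 0.999, -0.0], [0.999, -0.038, 0.0], [0.0, -0.0, -1.0]]
wrist_force: [1.4, -1.1, 1.5]
width: 0.4
```

Emit:
step_arm(
  linear=[
    [0, 0, -0.5],
    [0, 0, -1],
    [0, 0, -1],
    [0, 0, -1],
    [0, 0.5, -0.5],
    [0, 1, 0],
    [0, 1, 0],
    [0, 1, 0],
    [0, 1, 0],
    [0, 1, 0],
    [0, 1, 0],
    [0, 0, 0],
    [0, 0, 0],
  ],
  delta_rot=[
    [0, 0, 0],
    [0, 0, 0],
    [0, 0, 0],
    [0, 0, 0],
    [0, 0, 0],
    [0, 0, 0],
    [0, 0, 0],
    [0, 0, 0],
    [0, 0, 0],
    [0, 0, 0],
    [0, 0, 0],
    [0, 0, 0],
    [0, 0, 0],
  ],
  gripper=[0, 0, 0, 0, 0, 0, 0, 0, 0, 0, 0, 0, 0],
)

```text
clock: 77.5
ee_pos: [748.2, 3.1, 171.7]
orientation: [[0.038, 0.999, -0.001], [0.999, -0.038, 0.0], [0.0, -0.001, -1.0]]
wrist_force: [0.1, 0.2, -0.0]
width: -0.2
```

Run:
```python
from h import *
print(cur()[1])
t=grab("top"); im=t['frame'][:,:,::-1]
cv2.imwrite('pics/t25.png',cv2.resize(im[100:280,90:440],None,fx=2.2,fy=2.2,interpolation=cv2.INTER_CUBIC))
s=grab("scene"); im=s['frame'][:,:,::-1]
cv2.imwrite('pics/s25.png',cv2.resize(im[130:330,70:390],None,fx=2.4,fy=2.4,interpolation=cv2.INTER_CUBIC))
f=grab("wrist","pics/w25.png")
```

```text
[748.23305682   3.06344287 171.65137147]
```

View pics/t25.png

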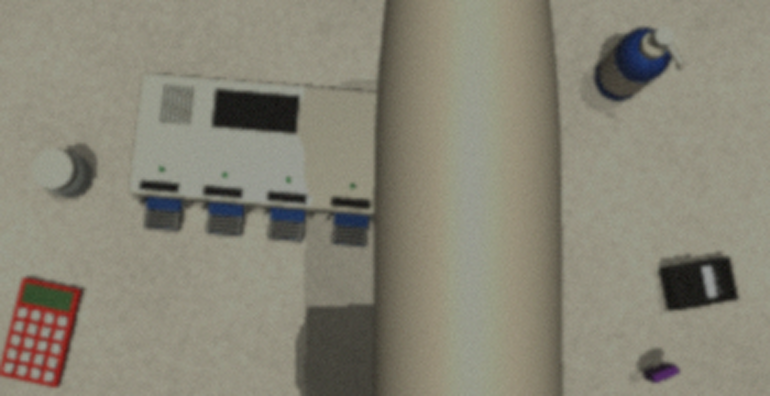

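View pics/s25.png

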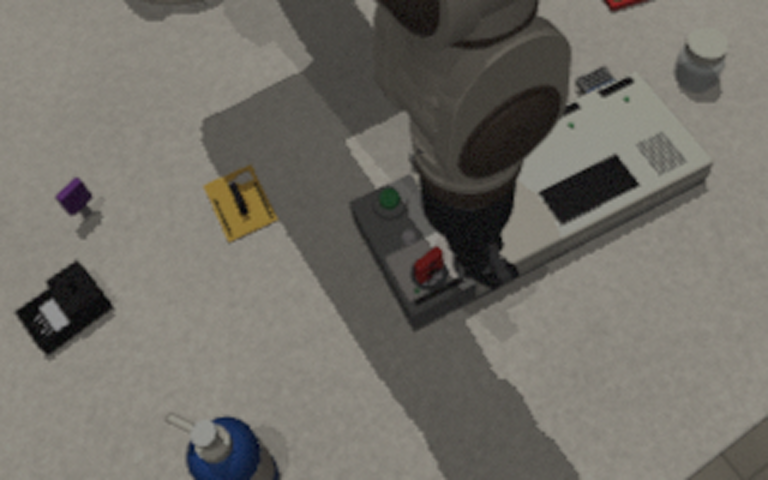

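View pics/w25.png

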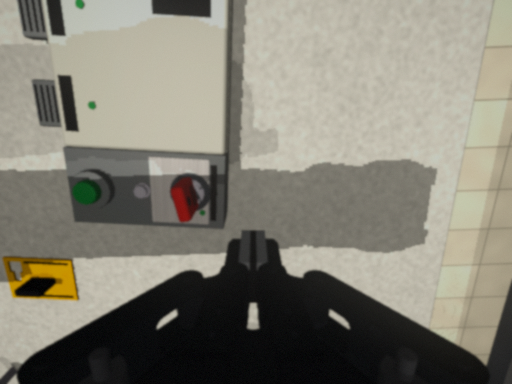

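Run:
```python
from h import *
print(job.finish_job()); print(st()['clock'])
```

```text
the job is handed in; nothing more can be done
None
the job is handed in; nothing more can be done
```

The job is handed in after about 78 s of the 210 s allowed. All the steps were done in the order you asked, and my checks agreed with each other; the hand-in itself gives no verdict.

- **Cassettes:** All four blue cassettes were there and went in plain end first. Each met the hard stop with 15–30 N of push, within about 2 mm of where it should be. The top camera shows each sticking out about 40 mm.
- **Guard plate:** I slid it 18 mm to the right and saw the screw centred in the wide hole. It then lifted off freely and now lies flat on the desk.
- **Key:** Its shoulder rests on the barrel face. It stands about 78° clockwise, which is the 60° of travel plus the play in the slot. The torque rose at the end of the turn, so the barrel should be at its stop. The barrel's own red mark was hidden under the key, so I inferred its position from those two readings.
- **Start button:** It was pressed to its bottom, reaching about 32 N there. The force then fell along the spring as I backed off, which shows the full travel. I pressed it only once the key was on.
- **Other things:** In the last pictures the hand rub, swab jar and calculator are where they were, and nothing fell. The arm is touching nothing.

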